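# Mount, snug and load a nest plate for the dispensing cell

### The arm

A 7-joint arm with a two-finger parallel gripper is mounted at the origin on the work surface. World frame = base frame: x ahead of the robot, y to its left, z up, the work surface at z = 0. Lengths are in m, angles in degrees, forces in N, time in s.
With the tool pointing down it reaches from about 0.4 to 0.875 m from the base axis. Payload 19.3 kg.
Tool frame: the origin (TCP) lies midway between the tips of the shut fingers; the grasp point (between the pads) lies 19 mm behind it; z points along the fingers, y is the line along which they close (so a half turn about z gives the same grasp; the last joint's range is limited). The gripper opens to 85 mm and grips with 20 to 120 N. Pads are 22 mm wide; open, the fingers measure 114 mm over their backs; the gripper's body (76 mm by 85 mm) begins 54 mm behind the grasp point. The pads swing forward as they close: fully open they stand 13 mm farther back than shut.
Start: joints at [-70.772, 29.874, -2.08, 91.645, 1.215, 58.505, -6.463], TCP at [0.247, 0.574, 0.231] pointing down, gripper open.
Joint ranges: [-166.77, 166.77], [-17.47, 122.26], [-85.68, 81.53], [9.62, 139.38], [-72.42, 252.41], [9.2, 110.78], [-144.41, 144.41]. Speed limits (degrees/s): [108.29, 108.29, 136.94, 136.94, 172.46, 172.46, 172.46].

### API

Orientations are given as a 3x3 rotation matrix whose columns are the frame's x, y, z axes.
In Python, from station import arm gives the robot as it stands.
- The arm moves only by the tool send_rows, never from a script. Its argument "motion" is a list of rows, each a list of 7 numbers: the opening, from -1 (shut) to 1 (fully open), then the shift along the tool's x, y, z in cm, then the turn, a rotation vector about the tool's x, y, z in rad. In form: [[grip, dx, dy, dz, ax, ay, az], ...]. A call has 1 to 20 rows; each row shifts and turns the commanded pose from where the row before left it, along the tool's axes as they then stand; what a row does not reach is not made up. A row lasts 1/10 s, in which the tool goes at most 50 mm and 8.59 degrees, less where a joint would pass 70% of its speed; a pose out of reach is approached as far as the arm can. A call is refused whole if a number of a shift passes 5 or a number of a turn 0.15, either way. A call with a gripper value outside its range is refused whole. The fingers move at their own pace and stop on an object; "newtons" is the grip in N (left out, the last holds). Time passes only in rows, so rows that do not move let the fingers close. It gives the time, the measured TCP pose, the force, the opening and the grip force at its end, in the units of the state.
- arm.observe(): the state, without advancing time (a new reading comes with each control period).
- arm.camera(name): name is "scene" or "top" or "wrist"; returns a dict with "pixels" (480x640x3 uint8, blue, green, red), "z_map" (480x640 float32, m along the optical axis (not along the pixel's ray), 0 where there is no reading), "fx", "fy", "cx", "cy" (pixels), "world_from_camera" (4x4, takes a point from camera to world coordinates). Camera axes: x right, y up, looking along -z (the intrinsics and any distortion apply to the point x, -y, -z); pixel columns grow to the right and rows downward; lengths in m; the calibration is good to about 2 mm. A picture is of the moment at which its call begins.
- arm.sign_off(): hands the job in; it is judged then, once.
The state is a dict: "time_s": time; "joint_pos": joint angles; "dq": joint speeds; "joint_efforts": joint torques, N m; "ee_pos": TCP position; "tcp_rot": TCP orientation; "wrist_force": force on the tool from outside, world axes, zero at the start; "moment": the same for the moment, N m; "finger_gap": finger opening in m; "grip_force": force on a finger pad.
Only numpy, scipy, OpenCV 4.12 (cv2) and the standard library are available. Lean on these libraries where they do the work, as an engineer would, in place of code of your own. Each camera call takes 0.05 s, during which the arm holds its last target. There are 200 camera calls.

### The job

Set the nest plate on the clamping base and slide it back under the four slack knobs until it is home with its rear edge holding the presence-switch lever over; then draw it down evenly with the knobs in star order, each followed by the one diagonally opposite, in two rounds: all four about half way first, and only then all four fully home, so that the plate sits flush on its rest pads. Load every junction-box housing lying on the bench into a nest of the plate, gland stub in the gap and sitting flat, and leave the other things on the bench alone.

Things in the scene. Friction and masses are not known exactly. Their poses are not given: they have to be found in the camera images.
- base: Fixed aluminium clamping base 190 (x) x 280 (y) x 30 mm; origin under its centre on the bench; +x = rear (switch side), +y = left. Four 8 mm studs with knobs at x +-66, y +-112 mm. Fixed rest pads, tops at 36 mm; 4 sprung plungers (x +-38, y +-70) carry the plate at 40 mm until the knobs draw it down (11 N starts them, 22 N to the pads). Slack, each knob's washer (22 mm) hangs at 52.5 mm.
- dock (a point): Where the centre of the plate's underside lies when home and seated: base centre, 36 mm above the bench, base axes. To mount: lower the plate about 36 mm short of it (towards base -x), where the ears pass down clear of the knobs, onto the plungers (underside at 40 mm), then slide it along base +x, ears under the washers (2.5 mm headroom), until the slots stop on the studs.
- plate: Nest plate, white plastic board 10 mm thick, 0.6 kg, 160 (x) x 176 (y) mm; origin at the centre of its underside, z up, its +x edge is the rear edge that meets the switch. Four ears out to y +-130 mm with slots 13 mm wide, open to plate +x, for studs at (+-66, +-112) mm; each ear runs from 19 mm before to 14 mm behind its stud, its slot ends 5 mm before the stud's centre.
- handle (a point): Centre of the plate's steel bridge handle: round bar, 12 mm diameter, along plate x, 44 mm above the plate's underside, over the plate's centre; posts of 12 mm at x +-32 mm leave 52 mm of bar free between them.
- switch (a joint): Angle (rad) of the hinged presence-switch lever at the base's rear; 0 = free, grows as the plate's edge pushes its white roller (12 mm diameter, 16 mm tall) rearwards over the last 12 mm of the slide; about 0.28 with the plate home, pressed above 0.18; about 1 N.
- knob_fl (a joint): Turn (rad) of the front left knob, at base x -66, y +112 mm (its diagonal partner is knob_rr). 0 = slack, grows clockwise from above, lowers 2.6 mm per rad; touches the plate at about 1, end stop (fully home) at 2.6; stays where left, under 0.1 N m. Black star knob, 30 mm diameter, top 86.5 mm above the bench at 0; its grip part is the upper 26 mm.
- knob_fr (a joint): Turn (rad) of the front right knob, at base x -66, y -112 mm (its diagonal partner is knob_rl). 0 = slack, grows clockwise from above, lowers 2.6 mm per rad; touches the plate at about 1, end stop (fully home) at 2.6; stays where left, under 0.1 N m. Black star knob, 30 mm diameter, top 86.5 mm above the bench at 0; its grip part is the upper 26 mm.
- knob_rl (a joint): Turn (rad) of the rear left knob, at base x +66, y +112 mm (its diagonal partner is knob_fr). 0 = slack, grows clockwise from above, lowers 2.6 mm per rad; touches the plate at about 1, end stop (fully home) at 2.6; stays where left, under 0.1 N m. Black star knob, 30 mm diameter, top 86.5 mm above the bench at 0; its grip part is the upper 26 mm.
- knob_rr (a joint): Turn (rad) of the rear right knob, at base x +66, y -112 mm (its diagonal partner is knob_fl). 0 = slack, grows clockwise from above, lowers 2.6 mm per rad; touches the plate at about 1, end stop (fully home) at 2.6; stays where left, under 0.1 N m. Black star knob, 30 mm diameter, top 86.5 mm above the bench at 0; its grip part is the upper 26 mm.
- nest1 (a point): Floor centre of the front left nest (on the plate's top, 10 mm above its underside; plate axes): pocket 50 (x) x 40 (y) mm inside walls 4 mm thick and 6 mm high; a 16 mm gap in its -x wall takes the gland stub. A housing in it has 30 mm free to the handle bar and 23 mm to the knobs' line.
- nest2 (a point): Floor centre of the front right nest (on the plate's top, 10 mm above its underside; plate axes): pocket 50 (x) x 40 (y) mm inside walls 4 mm thick and 6 mm high; a 16 mm gap in its -x wall takes the gland stub. A housing in it has 30 mm free to the handle bar and 23 mm to the knobs' line.
- nest3 (a point): Floor centre of the rear left nest (on the plate's top, 10 mm above its underside; plate axes): pocket 50 (x) x 40 (y) mm inside walls 4 mm thick and 6 mm high; a 16 mm gap in its -x wall takes the gland stub. A housing in it has 30 mm free to the handle bar and 23 mm to the knobs' line.
- nest4 (a point): Floor centre of the rear right nest (on the plate's top, 10 mm above its underside; plate axes): pocket 50 (x) x 40 (y) mm inside walls 4 mm thick and 6 mm high; a 16 mm gap in its -x wall takes the gland stub. A housing in it has 30 mm free to the handle bar and 23 mm to the knobs' line.
- housing1: Black junction-box housing, open on top, 46 (x) x 36 (y) x 32 mm tall, 60 g, with a grey gland stub (10 mm diameter, 10 mm long, axis 8 mm up) on its -x end; origin at the centre of its underside (stub not counted), z up. Fits a nest only with the stub in the gap, its x axis along the plate's x. May be absent.
- housing2: Black junction-box housing, open on top, 46 (x) x 36 (y) x 32 mm tall, 60 g, with a grey gland stub (10 mm diameter, 10 mm long, axis 8 mm up) on its -x end; origin at the centre of its underside (stub not counted), z up. Fits a nest only with the stub in the gap, its x axis along the plate's x. May be absent.
- housing3: Black junction-box housing, open on top, 46 (x) x 36 (y) x 32 mm tall, 60 g, with a grey gland stub (10 mm diameter, 10 mm long, axis 8 mm up) on its -x end; origin at the centre of its underside (stub not counted), z up. Fits a nest only with the stub in the gap, its x axis along the plate's x. May be absent.
- housing4: Black junction-box housing, open on top, 46 (x) x 36 (y) x 32 mm tall, 60 g, with a grey gland stub (10 mm diameter, 10 mm long, axis 8 mm up) on its -x end; origin at the centre of its underside (stub not counted), z up. Fits a nest only with the stub in the gap, its x axis along the plate's x. May be absent.
- tape_roll: Bystander to be left alone: clear tape roll, 90 mm across; origin at the centre of its underside.
- driver: Bystander to be left alone: screwdriver; origin at the centre of its underside (along its length).
- spanner: Bystander to be left alone: open spanner; origin at the centre of its underside (along its length).
- resin_bottle: Bystander to be left alone: white bottle, 120 mm tall; origin at the centre of its underside.
- gland_jar: Bystander to be left alone: jar, 80 mm tall; origin at the centre of its underside.
- tip_box: Bystander to be left alone: grey open box 90 x 130 x 45 mm; origin at the centre of its underside.
- barrel: Bystander to be left alone: upright white dispensing syringe barrel, 108 mm tall; origin at the centre of its underside.
Mind the look-alikes: they are no part of the job. What is shaped like the housing4 but red is not meant.

How it is judged:
By the outcome, as a careful person would: the job done as asked, in the order asked, and still so for the second after the job is handed in, with the robot touching nothing.
Of housing1, housing2, housing3, housing4 only 2 to 4 are there at a start; the rules pass over those that are not, and their reading is None.
At some moment in a run one of housing1, housing2, housing3, housing4 may be knocked a few centimetres aside while the robot is not near it.
Once in a run the grip may slacken for a moment while it holds something.
It also fails if it takes over 210 s, if anything falls off the work surface, if the arm or the gripper's body presses on something with over 40 N, if the wrist force passes 120 N, or if a joint passes its speed limit or range.

## Working session

There is one attempt and no reset: what is moved stays moved. The work goes in short steps, Python scripts to look and compute and a tool call to move; the robot and the scene stay as the last step left them, time stands still between calls to the robot, and variables do not carry over. Pictures are saved under pics/ and viewed, at most 14 in all, crops included, and the job is handed in when it is done.

Besides the shell and the picture viewer there is one more tool, called after "Call:" as name(argument=value, ...), one argument or row to a line, values as JSON. send_rows: Moves the arm, as the interface text tells. Its arguments: {"type":"object","properties":{"motion":{"type":"array","items":{"type":"array","items":{"type":"number"}}},"newtons":{"type":"number"}},"required":["motion"]}

```bash
mkdir -p pics; python3 - <<'E'
from station import arm
import cv2,numpy as np
s=arm.observe();print({k:np.round(v,3).tolist() for k,v in s.items()})
for n in("scene","top"):
    c=arm.camera(n);cv2.imwrite(f"pics/{n}0.png",c["pixels"]);np.savez(f"pics/{n}0.npz",**c);print(n,c["fx"],c["cx"],c["cy"],np.round(c["world_from_camera"],3).tolist(),[k for k in c])
E
```

```text
{'time_s': 0.0, 'joint_pos': [-70.77, 29.911, -2.081, 91.674, 1.213, 58.504, -6.464], 'dq': [0.033, 0.041, 0.029, -0.004, 0.022, 0.013, 0.066], 'joint_efforts': [-0.001, -92.712, 1.979, -36.993, 0.018, 0.008, -0.0], 'ee_pos': [0.247, 0.574, 0.231], 'tcp_rot': [[-0.919, 0.395, -0.0], [0.395, 0.919, -0.001], [-0.0, -0.001, -1.0]], 'wrist_force': [-0.339, -0.292, -0.184], 'moment': [-0.018, -0.032, 0.046], 'grip_force': 0.0, 'finger_gap': 0.085}
scene 536.9609858691742 312.87571065782834 236.62541474361024 [[0.867, -0.392, 0.307, 1.014], [0.497, 0.694, -0.521, -0.809], [-0.008, 0.604, 0.797, 1.187], [0.0, 0.0, 0.0, 1.0]] ['pixels', 'z_map', 'fx', 'fy', 'cx', 'cy', 'world_from_camera']
top 468.9548175794063 327.42906397450344 243.20187782483214 [[0.01, 0.985, -0.172, 0.389], [-1.0, 0.008, -0.01, -0.067], [-0.009, 0.172, 0.985, 1.265], [0.0, 0.0, 0.0, 1.0]] ['pixels', 'z_map', 'fx', 'fy', 'cx', 'cy', 'world_from_camera']
```

View pics/top0.png

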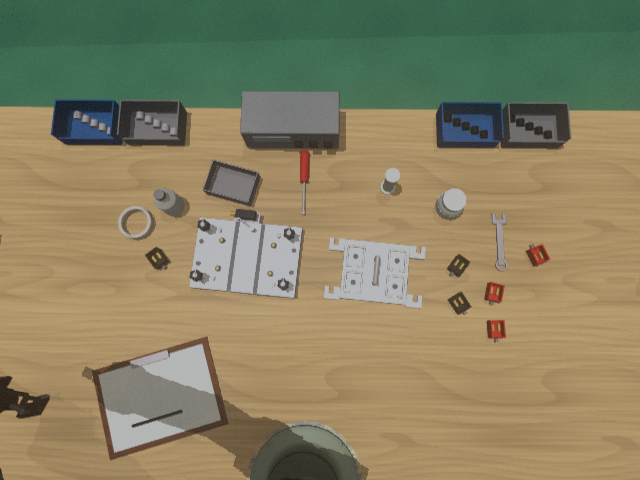

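View pics/scene0.png

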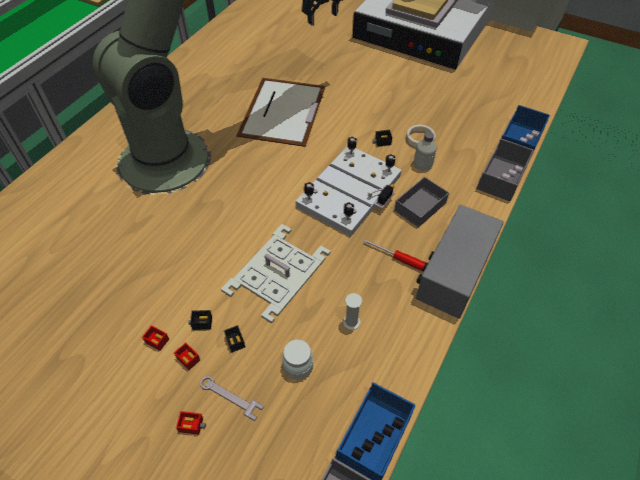

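```bash
cat > h.py <<'E'
import numpy as np,cv2
def px2w(c,u,v,z=None):
    "world point of pixel; z: intersect plane at that height, else depth"
    T=c["world_from_camera"];d=np.array([(u-c["cx"])/c["fx"],-(v-c["cy"])/c["fy"],-1.])
    r=T[:3,:3]@d;o=T[:3,3]
    if z is None: t=float(c["z_map"][int(round(v)),int(round(u))])
    else: t=(z-o[2])/r[2]
    return o+t*r
def w2px(c,p):
    T=c["world_from_camera"];q=T[:3,:3].T@(np.array(p)-T[:3,3])
    return c["cx"]+c["fx"]*q[0]/-q[2],c["cy"]-c["fy"]*q[1]/-q[2]
E
python3 - <<'E'
import cv2,numpy as np
a=cv2.imread("pics/top0.png")
f=lambda x0,x1,y0,y1:cv2.resize(a[y0:y1,x0:x1],None,fx=3.2,fy=3.2,interpolation=cv2.INTER_CUBIC)
o=np.zeros((600,800,3),np.uint8)
A=f(180,430,205,309);o[:A.shape[0],:A.shape[1]]=A
B=f(440,515,240,320);o[335:335+B.shape[0],:B.shape[1]]=B
C=f(130,190,230,290);o[335:335+C.shape[0],300:300+C.shape[1]]=C
cv2.imwrite("pics/crop0.png",o)
E
```

```text
(no output)
```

View pics/crop0.png

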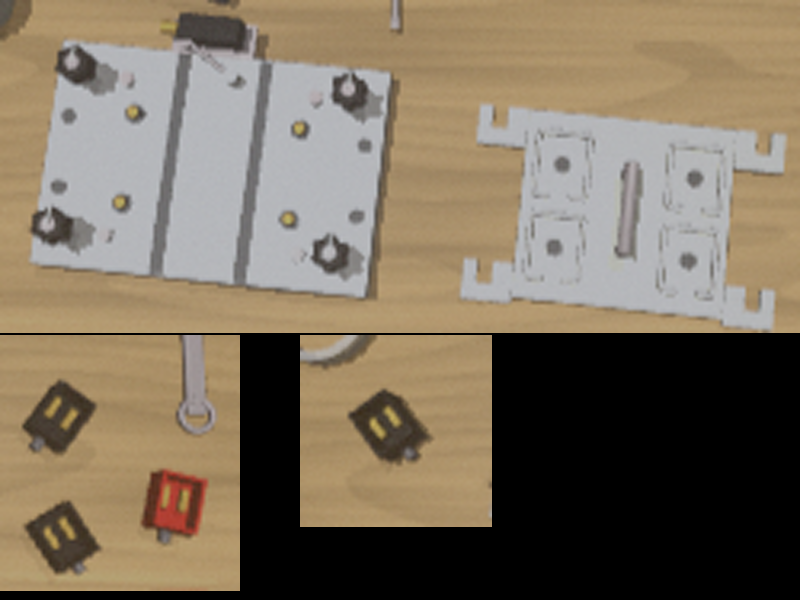

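```bash
python3 - <<'E'
import numpy as np
from h import *
c=dict(np.load("pics/top0.npz"))
A=lambda x,y,z:px2w(c,180+x/3.2-.35,205+y/3.2-.35,z)
B=lambda x,y,z:px2w(c,440+x/3.2-.35,240+(y-335)/3.2-.35,z)
C=lambda x,y,z:px2w(c,130+(x-300)/3.2-.35,230+(y-335)/3.2-.35,z)
def pose(P):  # order RL,RR,FR,FL
    P=np.array(P)[:,:2];m=P.mean(0);y=(P[0]+P[3]-P[1]-P[2]);x=P[0]+P[1]-P[2]-P[3]
    print(m.round(4),"len",np.linalg.norm(x)/2,np.linalg.norm(y)/2,"ang",np.degrees(np.arctan2(x[1],x[0])),np.degrees(np.arctan2(-y[0],y[1])))
pose([A(*p,.03) for p in [(65,41),(391,72),(366,298),(33,264)]])
pose([A(*p,.08) for p in [(76,66),(349,92),(331,255),(52,226)]])
pose([A(*p,.01) for p in [(480,105),(785,134),(772,330),(462,298)]])
h=[A(633,165,.05),A(625,255,.05)];print("handle",np.array(h).round(4),np.mean(h,0).round(4))
for n,F,b,s in [("h",B,(60,416),(38,445)),("h",B,(62,538),(80,567)),("h",C,(388,425),(411,455))]:
    q=F(*b,.016)[:2];w=F(*s,.008)[:2];d=q-w;print(q.round(4),np.degrees(np.arctan2(d[1],d[0])),np.linalg.norm(d))
for u,v in [(428,-0)]:pass
print("heights base",A(210,170,None) if 0 else px2w(c,245,258).round(4), px2w(c,375,275).round(4))
E
```

```text
[0.5661 0.1617] len 0.18954808025596132 0.2768629713322149 ang -4.919865674237626 -5.153116586053749
[0.5655 0.1621] len 0.13112528048274857 0.22283578837164517 ang -5.01266285007844 -5.21741400603547
[ 0.531  -0.1816] len 0.16464300687396258 0.25863997136002576 ang -4.950543235967612 -5.1770141059992
handle [[ 0.5681 -0.1853  0.05  ]
 [ 0.4945 -0.1782  0.05  ]] [ 0.5313 -0.1817  0.05  ]
[ 0.5513 -0.4047] -36.00284746700621 0.029205144504850657
[ 0.45   -0.4025] 34.63992325638637 0.028305351793378487
[0.5636 0.4052] 37.0478008359935 0.03044752705654837
heights base [0.5631 0.1652 0.0302] [ 0.5187 -0.1784  0.0505]
```

```bash
cat >> h.py <<'E'
from station import arm
def st():
    s=arm.observe();R=np.array(s["tcp_rot"])
    print("t",round(s["time_s"],2),"p",np.round(s["ee_pos"],4).tolist(),"yawY",round(np.degrees(np.arctan2(R[1,1],R[0,1])),2),"F",np.round(s["wrist_force"],1).tolist(),"gap",round(s["finger_gap"],4),"gf",round(s["grip_force"],1),"j1,7",np.round(s["joint_pos"],0)[[0,6]].tolist())
    return s
def plan(p,yaw=None,step=3.5,s=None,pose=None):
    """tool-frame turn then shift from the current (or given (p,R)) pose to p (m), tool y at yaw (deg), pointing straight down"""
    if pose is None:
        s=s or arm.observe();P0=np.array(s["ee_pos"]);R=np.array(s["tcp_rot"])
    else: P0,R=pose
    if yaw is None: yaw=np.degrees(np.arctan2(R[1,1],R[0,1]))
    a=np.radians(yaw);y=np.array([np.cos(a),np.sin(a),0]);z=np.array([0,0,-1.]);G=np.c_[np.cross(y,z),y,z]
    rv=cv2.Rodrigues(R.T@G)[0].ravel();n1=int(np.ceil(np.linalg.norm(rv)/.14)) if np.linalg.norm(rv)>.002 else 0
    d=G.T@(np.array(p)-P0)*100;n=max(1,int(np.ceil(np.linalg.norm(d)/step)))
    if n1: print(n1,"x turn",np.round(rv/n1,4).tolist())
    print(n,"x shift",np.round(d/n,3).tolist(),"total",np.round(d,2).tolist())
    return np.array(p),G
E
python3 - <<'E'
from h import *
st()
q=plan([.531,-.1815,.15],84.9)
plan([.531,-.1815,.025],84.9,pose=q)
E
```

```text
t 0.1 p [0.2466, 0.574, 0.2308] yawY 66.75 F [-0.7, -0.5, 0.5] gap 0.0853 gf 0.0 j1,7 [-71.0, -6.0]
3 x turn [-0.0003, -0.0, -0.1056]
24 x shift [-1.46, -3.03, 0.337] total [-35.04, -72.72, 8.08]
4 x shift [0.0, 0.0, 3.125] total [0.0, 0.0, 12.5]
```

Call:
send_rows(
  motion=[
    [1,0,0,0,0,0,-0.1056],
    [1,0,0,0,0,0,-0.1056],
    [1,0,0,0,0,0,-0.1056],
    [1,-2,-4,0,0,0,0],
    [1,-2,-4,0,0,0,0],
    [1,-2,-4,0,0,0,0],
    [1,-2,-4,0,0,0,0],
    [1,-2,-4,0,0,0,0],
    [1,-2,-4,0,0,0,0],
    [1,-2,-4,0,0,0,0],
    [1,-2,-4,0,0,0,0],
    [1,-2,-4,0,0,0,0],
    [1,-2,-4,0.5,0,0,0],
    [1,-2,-4,0.5,0,0,0],
    [1,-2,-4,1,0,0,0],
    [1,-2,-4,1,0,0,0],
    [1,-2,-4,1,0,0,0],
    [1,-2,-4,1,0,0,0],
  ],
)

```text
time_s: 1.9
ee_pos: [0.4925, -0.0518, 0.1808]
tcp_rot: [[-0.996, 0.089, -0.0], [0.089, 0.996, -0.0], [0.0, -0.0, -1.0]]
wrist_force: [-0.0, 1.4, -0.5]
finger_gap: 0.0854
grip_force: 0.0
```

```bash
python3 - <<'E'
from h import *
st()
q=plan([.531,-.1815,.16],84.9)
c=arm.camera("wrist");cv2.imwrite("pics/w1.png",c["pixels"]);np.savez("pics/w1.npz",**c)
print(w2px(c,[.531,-.1815,.05]))
E
```

```text
t 1.9 p [0.4925, -0.0518, 0.1808] yawY 84.91 F [-0.0, 1.4, -0.5] gap 0.0854 gf 0.0 j1,7 [-6.0, 88.0]
4 x shift [-1.247, -3.143, 0.521] total [-4.99, -12.57, 2.08]
(np.float64(164.98246307474017), np.float64(290.83658256369534))
```

View pics/w1.png

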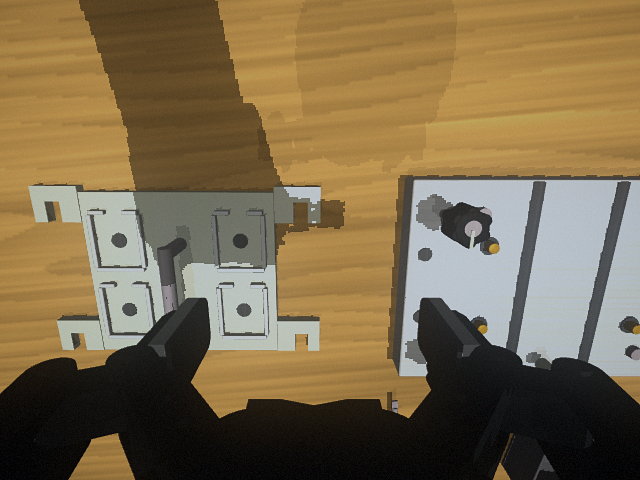

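Call:
send_rows(
  motion=[
    [1,-1.25,-3.14,0.5,0,0,0],
    [1,-1.25,-3.14,0.5,0,0,0],
    [1,-1.25,-3.14,0.5,0,0,0],
    [1,-1.25,-3.14,0.5,0,0,0],
    [1,0,0,3,0,0,0],
    [1,0,0,3,0,0,0],
    [1,0,0,3,0,0,0],
    [1,0,0,3,0,0,0],
    [1,0,0,1.5,0,0,0],
    [1,0,0,0,0,0,0],
    [1,0,0,0,0,0,0],
  ],
)

```text
time_s: 3.05
ee_pos: [0.5312, -0.1798, 0.0271]
tcp_rot: [[-0.996, 0.089, 0.0], [0.089, 0.996, -0.0], [-0.0, -0.0, -1.0]]
wrist_force: [1.0, -0.6, 0.8]
finger_gap: 0.0855
grip_force: 0.0
```

```bash
python3 - <<'E'
from h import *
st()
q=plan([.531,-.1815,.025],84.9)
E
```

```text
t 3.05 p [0.5312, -0.1798, 0.0271] yawY 84.89 F [1.0, -0.6, 0.8] gap 0.0855 gf 0.0 j1,7 [9.0, 104.0]
1 x shift [0.0, -0.173, 0.205] total [0.0, -0.17, 0.21]
```

Call:
send_rows(
  motion=[
    [1,0,-0.17,0.2,0,0,0],
    [-1,0,0,0,0,0,0],
    [-1,0,0,0,0,0,0],
    [-1,0,0,0,0,0,0],
    [-1,0,0,0,0,0,0],
    [-1,0,0,0,0,0,0],
    [-1,0,0,0,0,0,0],
    [-1,0,0,0,0,0,0],
    [-1,0,0,0,0,0,0],
    [-1,0,0,0,0,0,0],
    [-1,0,0,0,0,0,0],
    [-1,0,0,0,0,0,0],
  ],
  newtons=100,
)

```text
time_s: 4.25
ee_pos: [0.5308, -0.1813, 0.0246]
tcp_rot: [[-0.996, 0.089, 0.0], [0.089, 0.996, 0.0], [-0.0, 0.0, -1.0]]
wrist_force: [-2.1, 0.9, 8.3]
finger_gap: 0.0087
grip_force: 97.6
```

```bash
python3 - <<'E'
from h import *
st()
c=arm.camera("top");a=c["pixels"];np.savez("pics/top1.npz",**c)
cv2.imwrite("pics/top1c.png",cv2.resize(a[205:325,180:440],None,fx=3,fy=3,interpolation=cv2.INTER_CUBIC))
E
```

```text
t 4.25 p [0.5308, -0.1813, 0.0246] yawY 84.9 F [-2.1, 0.9, 8.3] gap 0.0087 gf 97.6 j1,7 [9.0, 104.0]
```

Call:
send_rows(
  motion=[
    [-1,0,0,-1,0,0,0],
    [-1,0,0,-1.5,0,0,0],
    [-1,0,0,-2,0,0,0],
    [-1,0,0,-2.5,0,0,0],
    [-1,0,0,-2.5,0,0,0],
    [-1,0,0,-2,0,0,0],
    [-1,0,0,0,0,0,0],
    [-1,0,1.5,0,0,0,0],
    [-1,0,2,0,0,0,0],
    [-1,0,2,0,0,0,0],
    [-1,0,2,0,0,0,0],
    [-1,0,2,0,0,0,0],
    [-1,0,2,0,0,0,0],
    [-1,0,2,0,0,0,0],
  ],
)

```text
time_s: 5.7
ee_pos: [0.542, -0.0453, 0.1385]
tcp_rot: [[-0.996, 0.088, -0.002], [0.088, 0.996, 0.0], [0.002, 0.0, -1.0]]
wrist_force: [0.1, -0.4, -4.7]
finger_gap: 0.0086
grip_force: 97.8
```

```bash
python3 - <<'E'
from h import *
st()
plan([.5298,.1652,.14],84.9,step=2)
E
```

```text
t 5.7 p [0.542, -0.0453, 0.1385] yawY 84.92 F [0.1, -0.4, -4.7] gap 0.0086 gf 97.8 j1,7 [-7.0, 88.0]
11 x shift [0.281, 1.896, -0.014] total [3.09, 20.86, -0.15]
```

Call:
send_rows(
  motion=[
    [-1,0.28,1.9,0,0,0,0],
    [-1,0.28,1.9,0,0,0,0],
    [-1,0.28,1.9,0,0,0,0],
    [-1,0.28,1.9,0,0,0,0],
    [-1,0.28,1.9,0,0,0,0],
    [-1,0.28,1.9,0,0,0,0],
    [-1,0.28,1.9,0,0,0,0],
    [-1,0.28,1.9,0,0,0,0],
    [-1,0.28,1.9,0,0,0,0],
    [-1,0.28,1.9,0,0,0,0],
    [-1,0.3,1.9,0,0,0,0],
    [-1,0,0,0,0,0,0],
    [-1,0,0,0,0,0,0],
    [-1,0,0,0,0,0,0],
  ],
)

```text
time_s: 7.1
ee_pos: [0.53, 0.1635, 0.1389]
tcp_rot: [[-0.996, 0.089, -0.001], [0.089, 0.996, -0.001], [0.001, -0.001, -1.0]]
wrist_force: [0.0, 0.5, -5.6]
finger_gap: 0.009
grip_force: 98.0
```

```bash
python3 - <<'E'
from h import *
st()
plan([.5298,.1652,.14],84.9,step=2)
o=np.zeros((600,800,3),np.uint8)
c=arm.camera("scene");a=c["pixels"];np.savez("pics/s2.npz",**c)
o[:330,:]=cv2.resize(a[110:250,250:450],(800,560),interpolation=cv2.INTER_CUBIC)[:330] if 0 else 0
A=cv2.resize(a[110:250,260:430],(400,330),interpolation=cv2.INTER_CUBIC);o[:330,:400]=A
c=arm.camera("top");a=c["pixels"];np.savez("pics/t2.npz",**c);o[:330,400:]=cv2.resize(a[190:320,170:330],(400,330),interpolation=cv2.INTER_CUBIC)
c=arm.camera("wrist");a=c["pixels"];o[332:600,:357]=cv2.resize(a,(357,268))
cv2.imwrite("pics/m2.png",o)
E
```

```text
t 7.1 p [0.53, 0.1635, 0.1389] yawY 84.87 F [0.0, 0.5, -5.6] gap 0.009 gf 98.0 j1,7 [-28.0, 66.0]
1 x shift [0.037, 0.165, -0.114] total [0.04, 0.17, -0.11]
```

View pics/m2.png

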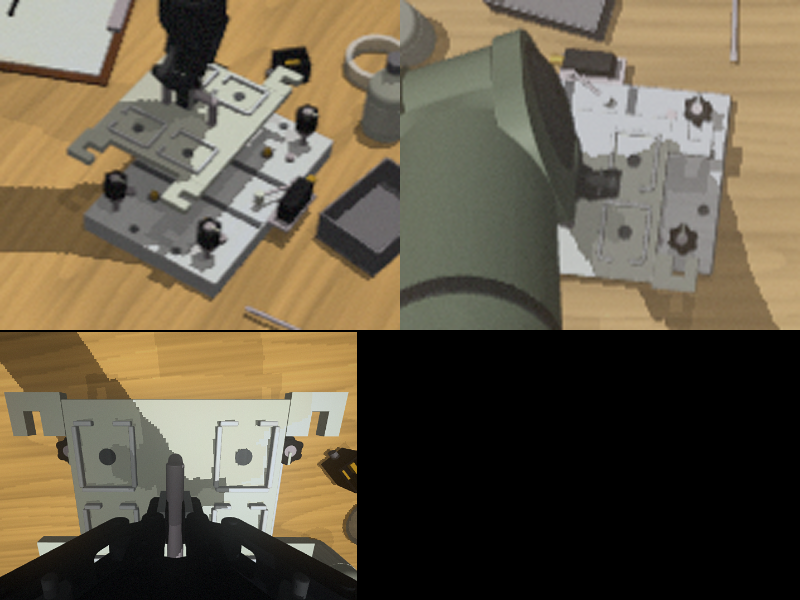

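Call:
send_rows(
  motion=[
    [-1,0.04,0.17,0,0,0,0],
    [-1,0,0,1,0,0,0],
    [-1,0,0,1,0,0,0],
    [-1,0,0,1,0,0,0],
    [-1,0,0,1,0,0,0],
    [-1,0,0,1,0,0,0],
    [-1,0,0,1,0,0,0],
    [-1,0,0,0.6,0,0,0],
    [-1,0,0,0.4,0,0,0],
    [-1,0,0,0.3,0,0,0],
    [-1,0,0,0,0,0,0],
    [-1,0,0,0,0,0,0],
  ],
)

```text
time_s: 8.45
ee_pos: [0.5303, 0.1659, 0.0665]
tcp_rot: [[-0.996, 0.089, 0.0], [0.089, 0.996, 0.0], [-0.0, 0.0, -1.0]]
wrist_force: [-0.1, -0.1, -6.0]
finger_gap: 0.0087
grip_force: 98.1
```

```bash
python3 - <<'E'
from h import *
st()
plan([.5298,.1652,.065],84.9,step=2)
o=np.zeros((540,800,3),np.uint8)
c=arm.camera("scene");a=c["pixels"];o[:]=cv2.resize(a[125:239,265:434],(800,540),interpolation=cv2.INTER_CUBIC)
cv2.imwrite("pics/m3.png",o)
E
```

```text
t 8.45 p [0.5303, 0.1659, 0.0665] yawY 84.9 F [-0.1, -0.1, -6.0] gap 0.0087 gf 98.1 j1,7 [-28.0, 67.0]
1 x shift [0.042, -0.071, 0.152] total [0.04, -0.07, 0.15]
```

View pics/m3.png

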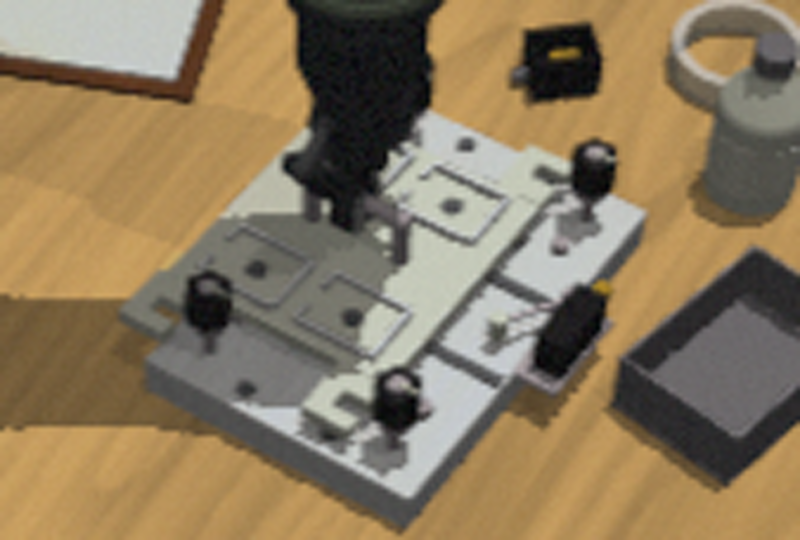

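Call:
send_rows(
  motion=[
    [-1,0,-0.07,0.15,0,0,0],
    [-1,0,0,0,0,0,0],
    [-1,-0.3,0,0,0,0,0],
    [-1,-0.3,0,0,0,0,0],
    [-1,-0.3,0,0,0,0,0],
    [-1,-0.3,0,0,0,0,0],
    [-1,-0.3,0,0,0,0,0],
    [-1,-0.3,0,0,0,0,0],
    [-1,-0.3,0,0,0,0,0],
    [-1,-0.3,0,0,0,0,0],
    [-1,0,0,0,0,0,0],
  ],
)

```text
time_s: 9.6
ee_pos: [0.5544, 0.1632, 0.0648]
tcp_rot: [[-0.996, 0.089, 0.0], [0.089, 0.996, 0.0], [-0.0, 0.0, -1.0]]
wrist_force: [2.2, 3.0, -5.3]
finger_gap: 0.0091
grip_force: 97.6
```

```bash
python3 - <<'E'
from h import *
st()
plan([.5657,.162,.065],84.9,step=2)
E
```

```text
t 9.6 p [0.5544, 0.1632, 0.0648] yawY 84.9 F [2.2, 3.0, -5.3] gap 0.0091 gf 97.6 j1,7 [-26.0, 68.0]
1 x shift [-1.136, -0.019, -0.016] total [-1.14, -0.02, -0.02]
```

Call:
send_rows(
  motion=[
    [-1,-0.25,0,0,0,0,0],
    [-1,-0.25,0,0,0,0,0],
    [-1,-0.25,0,0,0,0,0],
    [-1,-0.25,0,0,0,0,0],
    [-1,0,0,0,0,0,0],
  ],
)

```text
time_s: 10.1
ee_pos: [0.5644, 0.1622, 0.0649]
tcp_rot: [[-0.996, 0.089, 0.001], [0.089, 0.996, 0.0], [-0.001, 0.0, -1.0]]
wrist_force: [0.7, 4.1, -3.3]
finger_gap: 0.0086
grip_force: 98.4
```

```bash
python3 - <<'E'
from h import *
st()
plan([.5657,.162,.065],84.9,step=2)
o=np.zeros((540,800,3),np.uint8)
c=arm.camera("scene");a=c["pixels"];o[:]=cv2.resize(a[125:239,265:434],(800,540),interpolation=cv2.INTER_CUBIC)
cv2.imwrite("pics/m4.png",o)
E
```

```text
t 10.1 p [0.5644, 0.1622, 0.0649] yawY 84.9 F [0.7, 4.1, -3.3] gap 0.0086 gf 98.4 j1,7 [-26.0, 68.0]
1 x shift [-0.128, -0.011, -0.013] total [-0.13, -0.01, -0.01]
```

View pics/m4.png

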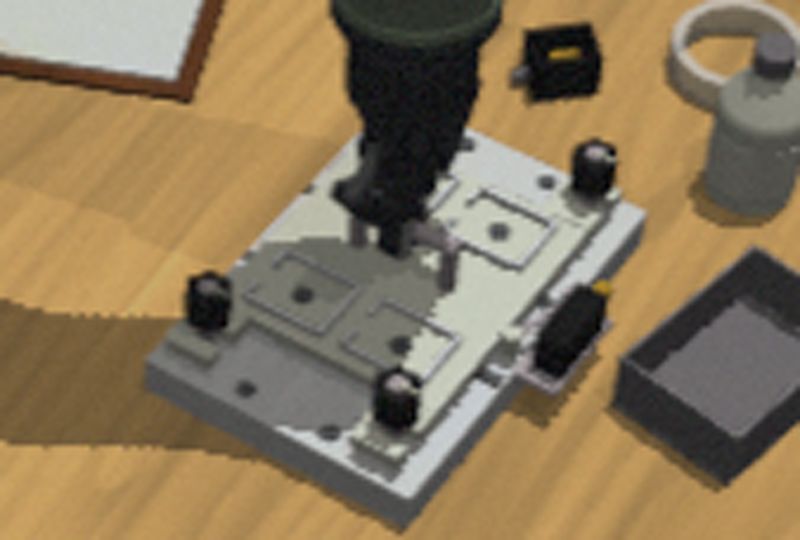

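Call:
send_rows(
  motion=[
    [-1,0,0.06,0,0,0,0],
    [-1,-0.15,0,0,0,0,0],
    [-1,-0.1,0,0,0,0,0],
    [-1,0,0,0,0,0,0],
    [-1,0,0,0,0,0,0],
  ],
)

```text
time_s: 10.65
ee_pos: [0.5649, 0.1622, 0.0645]
tcp_rot: [[-0.996, 0.089, -0.003], [0.089, 0.996, -0.001], [0.003, -0.001, -1.0]]
wrist_force: [-10.3, 1.8, 1.8]
finger_gap: 0.0091
grip_force: 99.4
```

Call:
send_rows(
  motion=[
    [-1,0.05,0,0,0,0,0],
    [1,0,0,0,0,0,0],
    [1,0,0,0,0,0,0],
    [1,0,0,0,0,0,0],
    [1,0,0,0,0,0,0],
    [1,0,0,0,0,0,0],
    [1,0,0,-1.5,0,0,0],
    [1,0,0,-3,0,0,0],
    [1,0,0,-3,0,0,0],
    [1,2,0,-3,0,0,0],
    [1,2,0,-3,0,0,0],
    [1,2,0,-3,0,0,0],
    [1,3,0,-3,0,0,0],
    [1,3,0,0,0,0,0],
    [1,0,0,0,0,0,0],
  ],
)

```text
time_s: 12.15
ee_pos: [0.444, 0.1736, 0.2618]
tcp_rot: [[-0.996, 0.087, 0.001], [0.087, 0.996, 0.002], [-0.001, 0.002, -1.0]]
wrist_force: [0.5, 0.1, 0.0]
finger_gap: 0.0854
grip_force: 0.0
```

```bash
python3 - <<'E'
from h import *
s=st()
cs=arm.camera("scene");ct=arm.camera("top");cw=arm.camera("wrist")
for n,c in (("s5",cs),("t5",ct),("w5",cw)):np.savez(f"pics/{n}.npz",**c)
o=np.zeros((600,800,3),np.uint8)
o[:300,:400]=cv2.resize(cs["pixels"][125:225,290:423],(400,300),interpolation=cv2.INTER_CUBIC)
o[:300,400:]=cv2.resize(ct["pixels"][200:305,182:322],(400,300),interpolation=cv2.INTER_CUBIC)
o[300:,:400]=cv2.resize(cw["pixels"],(400,300),interpolation=cv2.INTER_AREA)
cv2.imwrite("pics/m5.png",o)
E
```

```text
t 12.15 p [0.444, 0.1736, 0.2618] yawY 84.99 F [0.5, 0.1, 0.0] gap 0.0854 gf 0.0 j1,7 [-35.0, 59.0]
```

View pics/m5.png

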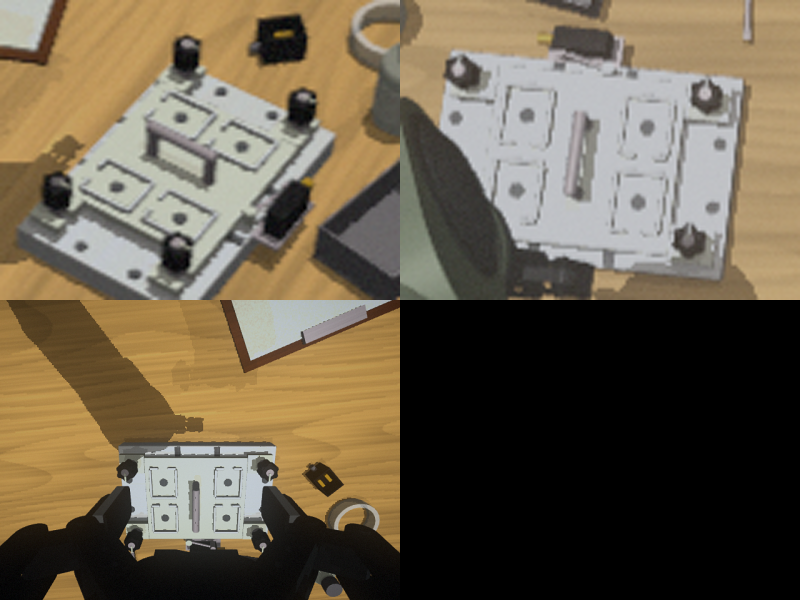

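```bash
python3 - <<'E'
from h import *
c=dict(np.load("pics/t5.npz"))
A=lambda x,y,z:px2w(c,182+(x-400)/2.857-.35,200+y/2.857-.35,z)
h0,h1=A(578,113,.09),A(571,196,.09);print("handle",h0.round(4),h1.round(4),((h0+h1)/2).round(4))
ns=[A(*p,.05) for p in [(527,116),(647,128),(638,202),(516,190)]];print("nest dots mean",np.mean(ns,0).round(4))
k=[A(*p,.08) for p in [(461,70),(706,97),(690,240)]];print("knob diag mean",((k[0]+k[2])/2).round(4))
b=np.array([.5657,.162]);a=np.radians(-5.1);R=np.array([[np.cos(a),-np.sin(a)],[np.sin(a),np.cos(a)]])
for n,x,y in(("fl",-66,112),("rr",66,-112),("fr",-66,-112),("rl",66,112)):
    p=b+R@[x/1e3,y/1e3];print(n,p.round(4),"az",np.degrees(np.arctan2(p[1],p[0])).round(1),np.hypot(*p).round(3))
E
```

```text
handle [0.603  0.1585 0.09  ] [0.5285 0.1617 0.09  ] [0.5658 0.1601 0.09  ]
nest dots mean [0.5676 0.1608 0.05  ]
knob diag mean [0.5675 0.1624 0.08  ]
fl [0.5099 0.2794] az 28.7 0.581
rr [0.6215 0.0446] az 4.1 0.623
fr [0.49   0.0563] az 6.6 0.493
rl [0.6414 0.2677] az 22.7 0.695
```

```bash
python3 - <<'E'
from h import *
q=plan([.5099,.2794,.13],84.9,step=4)
E
```

```text
5 x shift [-1.067, 2.229, 2.611] total [-5.33, 11.14, 13.06]
```

Call:
send_rows(
  motion=[
    [0.3,-1.07,2.23,2.61,0,0,0],
    [0.3,-1.07,2.23,2.61,0,0,0],
    [0.3,-1.07,2.23,2.61,0,0,0],
    [0.3,-1.07,2.23,2.61,0,0,0],
    [0.3,-1.07,2.23,2.61,0,0,0],
    [0.3,0,0,0,0,0,0],
    [0.3,0,0,0,0,0,0],
  ],
)

```text
time_s: 13.0
ee_pos: [0.5099, 0.2789, 0.1283]
tcp_rot: [[-0.996, 0.089, -0.001], [0.089, 0.996, -0.002], [0.001, -0.002, -1.0]]
wrist_force: [-0.8, -0.4, 0.1]
finger_gap: 0.0551
grip_force: 0.0
```

```bash
python3 - <<'E'
from h import *
st()
q=plan([.5099,.2794,.0555],84.9,step=3)
c=arm.camera("wrist");np.savez("pics/w6.npz",**c);cv2.imwrite("pics/w6.png",c["pixels"]);print(w2px(c,[.5099,.2794,.0865]))
E
```

```text
t 13.0 p [0.5099, 0.2789, 0.1283] yawY 84.88 F [-0.8, -0.4, 0.1] gap 0.0551 gf 0.0 j1,7 [-38.0, 54.0]
1 x turn [-0.0017, -0.0013, -0.0003]
3 x shift [0.001, 0.015, 2.427] total [0.0, 0.05, 7.28]
(np.float64(314.94629017123856), np.float64(271.4362961016657))
```

View pics/w6.png

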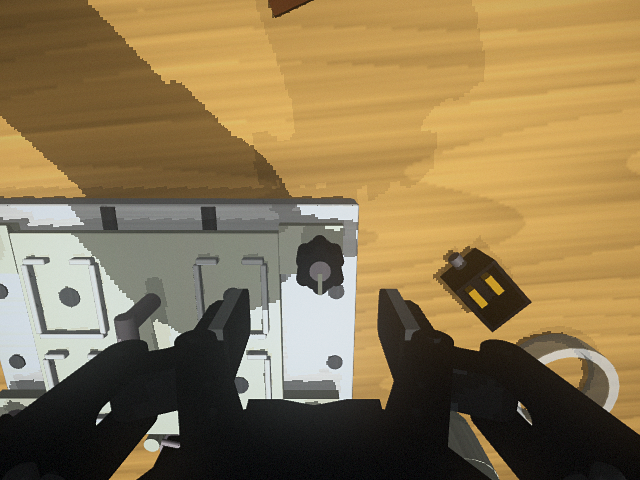

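Call:
send_rows(
  motion=[
    [0.3,0,0.1,2.4,0,0,0],
    [0.3,0,0,2.4,0,0,0],
    [0.3,0,0,2.4,0,0,0],
    [0.3,0,0,0,0,0,0],
    [-1,0,0,0,0,0,0],
    [-1,0,0,0,0,0,0],
    [-1,0,0,0,0,0,0],
    [-1,0,0,0,0,0,0],
    [-1,0,0,0,0,0,0],
  ],
  newtons=35,
)

```text
time_s: 13.95
ee_pos: [0.5109, 0.2819, 0.0595]
tcp_rot: [[-0.996, 0.089, 0.003], [0.089, 0.996, 0.003], [-0.003, 0.003, -1.0]]
wrist_force: [-0.7, 4.3, 5.5]
finger_gap: 0.0291
grip_force: 34.3
```

Call:
send_rows(
  motion=[
    [-1,0,0.12,0,0,0,0],
    [-1,0,0,0.03,0,0,0.13],
    [-1,0,0,0.03,0,0,0.13],
    [-1,0,0,0.03,0,0,0.13],
    [-1,0,0,0.03,0,0,0.13],
    [-1,0,0,0.03,0,0,0.13],
    [-1,0,0,0.03,0,0,0.13],
    [-1,0,0,0.03,0,0,0.13],
    [-1,0,0,0.03,0,0,0.13],
    [-1,0,0,0.03,0,0,0.13],
    [-1,0,0,0.03,0,0,0.13],
    [-1,0,0,0,0,0,0],
    [-1,0,0,0,0,0,0],
  ],
)

```text
time_s: 15.25
ee_pos: [0.5098, 0.2813, 0.056]
tcp_rot: [[-0.18, 0.984, -0.0], [0.984, 0.18, 0.001], [0.001, -0.0, -1.0]]
wrist_force: [-5.8, -5.8, 10.6]
finger_gap: 0.0288
grip_force: 35.0
```

```bash
python3 - <<'E'
from h import *
s=st();print(np.round(s["moment"],3),np.round(s["tcp_rot"],3).tolist())
E
```

```text
t 15.25 p [0.5098, 0.2813, 0.056] yawY 10.38 F [-5.8, -5.8, 10.6] gap 0.0288 gf 35.0 j1,7 [-51.0, 0.0]
[-1.359  1.355 -0.067] [[-0.18, 0.984, -0.0], [0.984, 0.18, 0.001], [0.001, -0.0, -1.0]]
```

Call:
send_rows(
  motion=[
    [0.3,0,0,0,0,0,0],
    [0.3,0,0,0,0,0,0],
    [0.3,0,0,-2,0,0,0],
    [0.3,0,0,-2.5,0,0,0],
    [0.3,0,0,-2.5,0,0,-0.13],
    [0.3,0,0,0,0,0,-0.13],
    [0.3,0,0,0,0,0,-0.13],
    [0.3,0,0,0,0,0,-0.13],
    [0.3,0,0,0,0,0,-0.13],
    [0.3,0,0,0,0,0,-0.13],
    [0.3,0,0,0,0,0,-0.13],
    [0.3,0,0,0,0,0,-0.13],
    [0.3,0,0,0,0,0,-0.13],
    [0.3,0,0,0,0,0,-0.13],
  ],
)

```text
time_s: 16.65
ee_pos: [0.5101, 0.2818, 0.125]
tcp_rot: [[-0.996, 0.084, 0.001], [0.084, 0.996, 0.001], [-0.001, 0.001, -1.0]]
wrist_force: [0.2, 0.4, -0.6]
finger_gap: 0.0555
grip_force: 0.0
```

Call:
send_rows(
  motion=[
    [0.3,-1.2,-2,0,0,0,0],
    [0.3,-1.7,-2.8,0,0,0,0],
    [0.3,-1.7,-2.8,0,0,0,0],
    [0.3,-1.7,-2.8,0,0,0,0],
    [0.3,-1.7,-2.8,0,0,0,0],
    [0.3,-1.7,-2.8,0,0,0,0],
    [0.3,-1.7,-2.8,0,0,0,0],
    [0.3,-1.2,-2.2,0,0,0,0],
    [0.3,-0.6,-1.4,0,0,0,0],
    [0.3,0,0,0,0,0,0],
    [0.3,0,0,0,0,0,0],
  ],
)

```text
time_s: 17.75
ee_pos: [0.6212, 0.0477, 0.1245]
tcp_rot: [[-0.996, 0.089, 0.0], [0.089, 0.996, 0.001], [0.0, 0.001, -1.0]]
wrist_force: [0.8, 0.0, -0.6]
finger_gap: 0.0559
grip_force: 0.0
```

```bash
python3 - <<'E'
from h import *
st()
q=plan([.6212,.0458,.0565],84.9,step=10)
E
```

```text
t 17.75 p [0.6212, 0.0477, 0.1245] yawY 84.92 F [0.8, 0.0, -0.6] gap 0.0559 gf 0.0 j1,7 [-15.0, 80.0]
1 x shift [-0.018, -0.189, 6.798] total [-0.02, -0.19, 6.8]
```

Call:
send_rows(
  motion=[
    [0.3,0,-0.15,2.2,0,0,0],
    [0.3,0,0,2.3,0,0,0],
    [0.3,0,0,2.3,0,0,0],
    [-1,0,0,0,0,0,0],
    [-1,0,0,0,0,0,0],
    [-1,0,0,0,0,0,0],
    [-1,0,0,0,0,0,0],
    [-1,0,0,0,0,0,0],
    [-1,0,0,0.03,0,0,0.13],
    [-1,0,0,0.03,0,0,0.13],
    [-1,0,0,0.03,0,0,0.13],
    [-1,0,0,0.03,0,0,0.13],
    [-1,0,0,0.03,0,0,0.13],
    [-1,0,0,0.03,0,0,0.13],
    [-1,0,0,0.03,0,0,0.13],
    [-1,0,0,0.03,0,0,0.13],
    [-1,0,0,0.03,0,0,0.13],
    [-1,0,0,0.03,0,0,0.13],
    [-1,0,0,0,0,0,0],
  ],
)

```text
time_s: 19.65
ee_pos: [0.6209, 0.0473, 0.0537]
tcp_rot: [[-0.18, 0.984, -0.001], [0.984, 0.18, 0.001], [0.002, -0.0, -1.0]]
wrist_force: [-1.0, 6.2, -10.7]
finger_gap: 0.0287
grip_force: 35.9
```

```bash
python3 - <<'E'
from h import *
s=st();print(np.round(s["moment"],3))
E
```

```text
t 19.65 p [0.6209, 0.0473, 0.0537] yawY 10.37 F [-1.0, 6.2, -10.7] gap 0.0287 gf 35.9 j1,7 [-27.0, 25.0]
[1.342 0.415 0.017]
```

Call:
send_rows(
  motion=[
    [0.3,0,0,0,0,0,0],
    [0.3,0,0,0,0,0,0],
    [0.3,0,0,-2,0,0,0],
    [0.3,0,0,-2.5,0,0,0],
    [0.3,0,0,-2.5,0,0,-0.13],
    [0.3,0,0,0,0,0,-0.13],
    [0.3,0,0,0,0,0,-0.13],
    [0.3,0,0,0,0,0,-0.13],
    [0.3,0,0,0,0,0,-0.13],
    [0.3,0,0,0,0,0,-0.13],
    [0.3,0,0,0,0,0,-0.13],
    [0.3,0,0,0,0,0,-0.13],
    [0.3,0,0,0,0,0,-0.13],
    [0.3,0,0,0,0,0,-0.13],
  ],
)

```text
time_s: 21.05
ee_pos: [0.6218, 0.0447, 0.1242]
tcp_rot: [[-0.997, 0.082, 0.002], [0.082, 0.997, -0.0], [-0.002, -0.0, -1.0]]
wrist_force: [0.1, 1.2, -0.4]
finger_gap: 0.0559
grip_force: 0.0
```

```bash
python3 - <<'E'
from h import *
st();c=arm.camera("wrist");np.savez("pics/w7.npz",**c)
q=plan([.4895,.0585,.125],84.9,step=2.3)
E
```

```text
t 21.05 p [0.6218, 0.0447, 0.1242] yawY 85.29 F [0.1, 1.2, -0.4] gap 0.0559 gf 0.0 j1,7 [-16.0, 82.0]
1 x turn [-0.0001, 0.0017, 0.015]
6 x shift [2.217, 0.035, -0.012] total [13.3, 0.21, -0.07]
```

Call:
send_rows(
  motion=[
    [0.3,1.5,0.05,0,0,0,0],
    [0.3,2.3,0.05,0,0,0,0],
    [0.3,2.5,0.05,0,0,0,0],
    [0.3,2.5,0.05,0,0,0,0],
    [0.3,2.3,0.05,0,0,0,0],
    [0.3,1.5,0,0,0,0,0],
    [0.3,0.7,0,0,0,0,0],
    [0.3,0,0,0,0,0,0],
  ],
)

```text
time_s: 21.9
ee_pos: [0.4891, 0.0596, 0.1239]
tcp_rot: [[-0.996, 0.09, 0.001], [0.09, 0.996, 0.0], [-0.001, 0.0, -1.0]]
wrist_force: [-0.1, -0.1, 0.6]
finger_gap: 0.0557
grip_force: 0.0
```

```bash
python3 - <<'E'
from h import *
st();c=arm.camera("wrist");np.savez("pics/w8.npz",**c);cv2.imwrite("pics/w8.png",c["pixels"]);print(w2px(c,[.4892,.059,.0865]))
q=plan([.4892,.059,.0565],84.9,step=10)
E
```

```text
t 21.9 p [0.4891, 0.0596, 0.1239] yawY 84.87 F [-0.1, -0.1, 0.6] gap 0.0557 gf 0.0 j1,7 [-21.0, 78.0]
(np.float64(312.9317705723624), np.float64(274.39653153116745))
1 x shift [0.048, -0.066, 6.726] total [0.05, -0.07, 6.73]
```

View pics/w8.png

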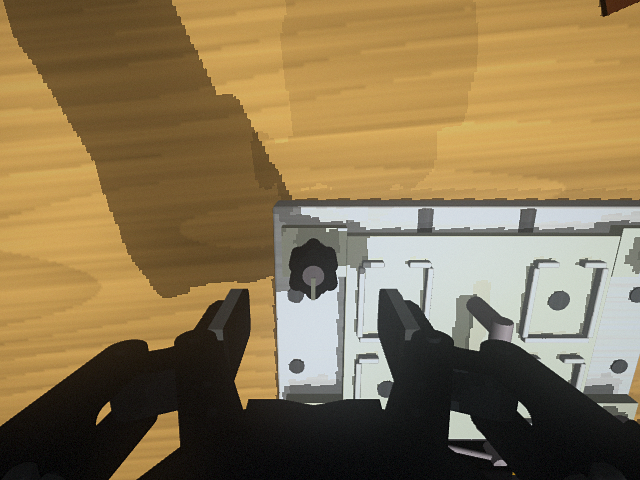

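Call:
send_rows(
  motion=[
    [0.3,0,-0.05,2.2,0,0,0],
    [0.3,0,0,2.3,0,0,0],
    [0.3,0,0,2.3,0,0,0],
    [-1,0,0,0,0,0,0],
    [-1,0,0,0,0,0,0],
    [-1,0,0,0,0,0,0],
    [-1,0,0,0,0,0,0],
    [-1,0,0,0,0,0,0],
    [-1,0,0,0.03,0,0,0.13],
    [-1,0,0,0.03,0,0,0.13],
    [-1,0,0,0.03,0,0,0.13],
    [-1,0,0,0.03,0,0,0.13],
    [-1,0,0,0.03,0,0,0.13],
    [-1,0,0,0.03,0,0,0.13],
    [-1,0,0,0.03,0,0,0.13],
    [-1,0,0,0.03,0,0,0.13],
    [-1,0,0,0.03,0,0,0.13],
    [-1,0,0,0.03,0,0,0.13],
    [-1,0,0,0,0,0,0],
  ],
)

```text
time_s: 23.85
ee_pos: [0.4894, 0.0593, 0.0525]
tcp_rot: [[-0.179, 0.984, 0.001], [0.984, 0.179, -0.0], [-0.0, 0.001, -1.0]]
wrist_force: [3.3, -0.4, -12.1]
finger_gap: 0.0288
grip_force: 35.9
```

```bash
python3 - <<'E'
from h import *
s=st();print(np.round(s["moment"],3))
E
```

```text
t 23.85 p [0.4894, 0.0593, 0.0525] yawY 10.3 F [3.3, -0.4, -12.1] gap 0.0288 gf 35.9 j1,7 [-33.0, 29.0]
[-0.123 -0.732 -0.068]
```

Call:
send_rows(
  motion=[
    [0.3,0,0,0,0,0,0],
    [0.3,0,0,0,0,0,0],
    [0.3,0,0,-2,0,0,0],
    [0.3,0,0,-2.5,0,0,0],
    [0.3,0,0,-2.5,0,0,-0.13],
    [0.3,0,0,0,0,0,-0.13],
    [0.3,0,0,0,0,0,-0.13],
    [0.3,0,0,0,0,0,-0.13],
    [0.3,0,0,0,0,0,-0.13],
    [0.3,0,0,0,0,0,-0.13],
    [0.3,0,0,0,0,0,-0.13],
    [0.3,0,0,0,0,0,-0.13],
    [0.3,0,0,0,0,0,-0.13],
    [0.3,0,0,0,0,0,-0.13],
  ],
)

```text
time_s: 25.25
ee_pos: [0.4892, 0.059, 0.1228]
tcp_rot: [[-0.997, 0.082, 0.001], [0.082, 0.997, 0.0], [-0.001, 0.0, -1.0]]
wrist_force: [-0.4, 0.6, 0.2]
finger_gap: 0.0556
grip_force: 0.0
```

Call:
send_rows(
  motion=[
    [0.3,-1.2,2,0,0,0,0],
    [0.3,-1.7,2.8,0,0,0,0],
    [0.3,-1.7,2.8,0,0,0,0],
    [0.3,-1.7,2.8,0,0,0,0],
    [0.3,-1.7,2.8,0,0,0,0],
    [0.3,-1.7,2.8,0,0,0,0],
    [0.3,-1.7,2.8,0,0,0,0],
    [0.3,-1.2,2.2,0,0,0,0],
    [0.3,-0.6,1.4,0,0,0,0],
    [0.3,0,0,0,0,0,0],
    [0.3,0,0,0,0,0,0],
  ],
)

```text
time_s: 26.35
ee_pos: [0.6402, 0.2699, 0.1224]
tcp_rot: [[-0.996, 0.088, -0.0], [0.088, 0.996, -0.0], [0.0, -0.0, -1.0]]
wrist_force: [-0.7, -0.3, -0.3]
finger_gap: 0.0554
grip_force: 0.0
```

```bash
python3 - <<'E'
from h import *
st();c=arm.camera("wrist");np.savez("pics/w9.npz",**c)
q=plan([.641,.2702,.0565],84.9,step=10)
E
```

```text
t 26.35 p [0.6402, 0.2699, 0.1224] yawY 84.96 F [-0.7, -0.3, -0.3] gap 0.0554 gf 0.0 j1,7 [-36.0, 66.0]
1 x shift [-0.067, 0.082, 6.602] total [-0.07, 0.08, 6.6]
```

Call:
send_rows(
  motion=[
    [0.3,-0.05,0,2,0,0,0],
    [0.3,0,0,2.3,0,0,0],
    [0.3,0,0,2.3,0,0,0],
    [-1,0,0,0,0,0,0],
    [-1,0,0,0,0,0,0],
    [-1,0,0,0,0,0,0],
    [-1,0,0,0,0,0,0],
    [-1,0,0,0,0,0,0],
    [-1,0,0,0.03,0,0,0.13],
    [-1,0,0,0.03,0,0,0.13],
    [-1,0,0,0.03,0,0,0.13],
    [-1,0,0,0.03,0,0,0.13],
    [-1,0,0,0.03,0,0,0.13],
    [-1,0,0,0.03,0,0,0.13],
    [-1,0,0,0.03,0,0,0.13],
    [-1,0,0,0.03,0,0,0.13],
    [-1,0,0,0.03,0,0,0.13],
    [-1,0,0,0.03,0,0,0.13],
    [-1,0,0,0,0,0,0],
  ],
)

```text
time_s: 28.3
ee_pos: [0.6409, 0.2708, 0.0536]
tcp_rot: [[-0.179, 0.984, 0.0], [0.984, 0.179, -0.0], [-0.0, 0.0, -1.0]]
wrist_force: [-1.4, -0.1, -2.6]
finger_gap: 0.029
grip_force: 36.3
```

```bash
python3 - <<'E'
from h import *
s=st();print(np.round(s["moment"],3))
E
```

```text
t 28.3 p [0.6409, 0.2708, 0.0536] yawY 10.3 F [-1.4, -0.1, -2.6] gap 0.029 gf 36.3 j1,7 [-46.0, 7.0]
[ 0.057  0.484 -0.023]
```

Call:
send_rows(
  motion=[
    [0.3,0,0,0,0,0,0],
    [0.3,0,0,0,0,0,0],
    [0.3,0,0,-2,0,0,0],
    [0.3,0,0,-2.5,0,0,0],
    [0.3,0,0,-2.5,0,0,-0.13],
    [0.3,0,0,0,0,0,-0.13],
    [0.3,0,0,0,0,0,-0.13],
    [0.3,0,0,0,0,0,-0.13],
    [0.3,0,0,0,0,0,-0.13],
    [0.3,0,0,0,0,0,-0.13],
    [0.3,0,0,0,0,0,-0.13],
    [0.3,0,0,0,0,0,-0.13],
    [0.3,0,0,0,0,0,-0.13],
    [0.3,0,0,0,0,0,-0.13],
  ],
)

```text
time_s: 29.7
ee_pos: [0.6414, 0.2703, 0.124]
tcp_rot: [[-0.997, 0.082, 0.001], [0.082, 0.997, 0.0], [-0.001, 0.001, -1.0]]
wrist_force: [-0.5, 0.4, 0.4]
finger_gap: 0.0554
grip_force: 0.0
```

Call:
send_rows(
  motion=[
    [0.3,1.5,0,0,0,0,0],
    [0.3,2.3,0,0,0,0,0],
    [0.3,2.4,0,0,0,0,0],
    [0.3,2.4,0,0,0,0,0],
    [0.3,2.3,0,0,0,0,0],
    [0.3,1.5,0,0,0,0,0],
    [0.3,0.7,0,0,0,0,0],
    [0.3,0,0,0,0,0,0],
  ],
)

```text
time_s: 30.5
ee_pos: [0.5104, 0.2824, 0.1239]
tcp_rot: [[-0.996, 0.087, 0.001], [0.087, 0.996, 0.001], [-0.001, 0.001, -1.0]]
wrist_force: [0.1, 0.3, 0.3]
finger_gap: 0.0554
grip_force: 0.0
```

```bash
python3 - <<'E'
from h import *
st();cw=arm.camera("wrist")
q=plan([.5092,.2812,.0535],84.9,step=10)
ct=arm.camera("top");cs=arm.camera("scene")
o=np.zeros((600,800,3),np.uint8)
o[:300,:400]=cv2.resize(cw["pixels"],(400,300),interpolation=cv2.INTER_AREA)
o[:300,400:]=cv2.resize(cs["pixels"][125:225,290:423],(400,300),interpolation=cv2.INTER_CUBIC)
o[300:,:400]=cv2.resize(ct["pixels"][200:305,182:322],(400,300),interpolation=cv2.INTER_CUBIC)
for i,(n,xy) in enumerate((("fl",(.5092,.2812)),("rr",(.6205,.048)),("fr",(.4898,.0593)),("rl",(.641,.2708)))):
    u,v=map(int,w2px(cs,[*xy,.08]));o[300+150*(i//2):450+150*(i//2),450+150*(i%2):600+150*(i%2)]=cv2.resize(cs["pixels"][v-12:v+13,u-12:u+13],(150,150),interpolation=cv2.INTER_CUBIC)
cv2.imwrite("pics/m10.png",o)
E
```

```text
t 30.5 p [0.5104, 0.2824, 0.1239] yawY 84.99 F [0.1, 0.3, 0.3] gap 0.0554 gf 0.0 j1,7 [-45.0, 61.0]
1 x shift [0.176, -0.116, 7.026] total [0.18, -0.12, 7.03]
```

View pics/m10.png

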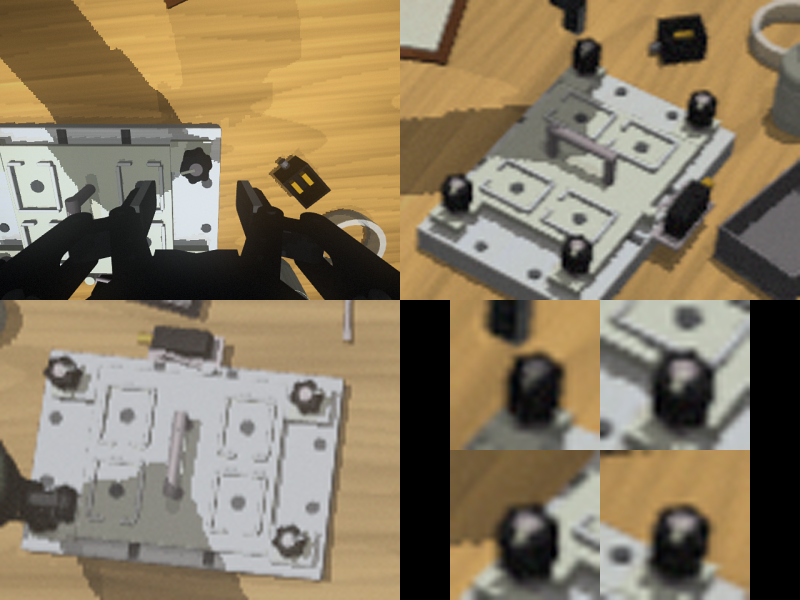

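Call:
send_rows(
  motion=[
    [0.3,0.17,-0.12,2.3,0,0,0],
    [0.3,0,0,2.4,0,0,0],
    [0.3,0,0,2.3,0,0,0],
    [-1,0,0,0,0,0,0],
    [-1,0,0,0,0,0,0],
    [-1,0,0,0,0,0,0],
    [-1,0,0,0,0,0,0],
    [-1,0,0,0,0,0,0],
    [-1,0,0,0.03,0,0,0.136],
    [-1,0,0,0.03,0,0,0.136],
    [-1,0,0,0.03,0,0,0.136],
    [-1,0,0,0.03,0,0,0.136],
    [-1,0,0,0.03,0,0,0.136],
    [-1,0,0,0.03,0,0,0.136],
    [-1,0,0,0.03,0,0,0.136],
    [-1,0,0,0.03,0,0,0.136],
    [-1,0,0,0.03,0,0,0.136],
    [-1,0,0,0.03,0,0,0.136],
    [-1,0,0,0,0,0,0.136],
  ],
)

```text
time_s: 32.55
ee_pos: [0.5096, 0.2821, 0.0512]
tcp_rot: [[0.018, 1.0, 0.002], [1.0, -0.018, 0.002], [0.002, 0.002, -1.0]]
wrist_force: [4.9, -1.1, -11.6]
finger_gap: 0.0291
grip_force: 36.6
```

```bash
python3 - <<'E'
from h import *
s=st();print(np.round(s["moment"],3))
E
```

```text
t 32.55 p [0.5096, 0.2821, 0.0512] yawY -1.05 F [4.9, -1.1, -11.6] gap 0.0291 gf 36.6 j1,7 [-58.0, -1.0]
[ 0.056 -1.001  0.629]
```

Call:
send_rows(
  motion=[
    [0.3,0,0,0,0,0,0],
    [0.3,0,0,0,0,0,0],
    [0.3,0,0,-2,0,0,0],
    [0.3,0,0,-2.5,0,0,0],
    [0.3,0,0,-2.5,0,0,-0.136],
    [0.3,0,0,0,0,0,-0.136],
    [0.3,0,0,0,0,0,-0.136],
    [0.3,0,0,0,0,0,-0.136],
    [0.3,0,0,0,0,0,-0.136],
    [0.3,0,0,0,0,0,-0.136],
    [0.3,0,0,0,0,0,-0.136],
    [0.3,0,0,0,0,0,-0.136],
    [0.3,0,0,0,0,0,-0.136],
    [0.3,0,0,0,0,0,-0.136],
    [0.3,0,0,0,0,0,-0.136],
  ],
)

```text
time_s: 34.05
ee_pos: [0.5091, 0.2809, 0.1213]
tcp_rot: [[-0.997, 0.08, 0.001], [0.08, 0.997, 0.001], [-0.001, 0.001, -1.0]]
wrist_force: [-0.4, -0.2, 0.5]
finger_gap: 0.0554
grip_force: 0.0
```

Call:
send_rows(
  motion=[
    [0.3,-1.2,-2,0,0,0,0],
    [0.3,-1.7,-2.8,0,0,0,0],
    [0.3,-1.7,-2.8,0,0,0,0],
    [0.3,-1.7,-2.8,0,0,0,0],
    [0.3,-1.7,-2.8,0,0,0,0],
    [0.3,-1.7,-2.8,0,0,0,0],
    [0.3,-1.7,-2.8,0,0,0,0],
    [0.3,-1.2,-2.2,0,0,0,0],
    [0.3,-0.6,-1.4,0,0,0,0],
    [0.3,0,0,0,0,0,0],
    [0.3,0,0,0,0,0,0],
  ],
)

```text
time_s: 35.15
ee_pos: [0.62, 0.0469, 0.1206]
tcp_rot: [[-0.996, 0.088, 0.0], [0.088, 0.996, 0.001], [-0.0, 0.001, -1.0]]
wrist_force: [0.5, 0.4, -0.3]
finger_gap: 0.0555
grip_force: 0.0
```

```bash
python3 - <<'E'
from h import *
st()
q=plan([.6207,.0478,.0535],84.9,step=10)
c=arm.camera("wrist");np.savez("pics/w11.npz",**c)
E
```

```text
t 35.15 p [0.62, 0.0469, 0.1206] yawY 84.98 F [0.5, 0.4, -0.3] gap 0.0555 gf 0.0 j1,7 [-20.0, 87.0]
1 x shift [-0.067, 0.096, 6.706] total [-0.07, 0.1, 6.71]
```

Call:
send_rows(
  motion=[
    [0.3,-0.07,0.1,2.1,0,0,0],
    [0.3,0,0,2.3,0,0,0],
    [0.3,0,0,2.3,0,0,0],
    [-1,0,0,0,0,0,0],
    [-1,0,0,0,0,0,0],
    [-1,0,0,0,0,0,0],
    [-1,0,0,0,0,0,0],
    [-1,0,0,0,0,0,0],
    [-1,0,0,0.03,0,0,0.136],
    [-1,0,0,0.03,0,0,0.136],
    [-1,0,0,0.03,0,0,0.136],
    [-1,0,0,0.03,0,0,0.136],
    [-1,0,0,0.03,0,0,0.136],
    [-1,0,0,0.03,0,0,0.136],
    [-1,0,0,0.03,0,0,0.136],
    [-1,0,0,0.03,0,0,0.136],
    [-1,0,0,0.03,0,0,0.136],
    [-1,0,0,0.03,0,0,0.136],
    [-1,0,0,0,0,0,0.136],
  ],
)

```text
time_s: 37.1
ee_pos: [0.6211, 0.0475, 0.0507]
tcp_rot: [[0.019, 1.0, 0.0], [1.0, -0.019, 0.0], [0.0, 0.0, -1.0]]
wrist_force: [-3.7, 3.6, -3.6]
finger_gap: 0.0291
grip_force: 35.5
```

```bash
python3 - <<'E'
from h import *
s=st();print(np.round(s["moment"],3))
E
```

```text
t 37.1 p [0.6211, 0.0475, 0.0507] yawY -1.07 F [-3.7, 3.6, -3.6] gap 0.0291 gf 35.5 j1,7 [-32.0, 22.0]
[0.519 0.655 0.667]
```

Call:
send_rows(
  motion=[
    [0.3,0,0,0,0,0,0],
    [0.3,0,0,0,0,0,0],
    [0.3,0,0,-2,0,0,0],
    [0.3,0,0,-2.5,0,0,0],
    [0.3,0,0,-2.5,0,0,-0.136],
    [0.3,0,0,0,0,0,-0.136],
    [0.3,0,0,0,0,0,-0.136],
    [0.3,0,0,0,0,0,-0.136],
    [0.3,0,0,0,0,0,-0.136],
    [0.3,0,0,0,0,0,-0.136],
    [0.3,0,0,0,0,0,-0.136],
    [0.3,0,0,0,0,0,-0.136],
    [0.3,0,0,0,0,0,-0.136],
    [0.3,0,0,0,0,0,-0.136],
    [0.3,0,0,0,0,0,-0.136],
  ],
)

```text
time_s: 38.6
ee_pos: [0.6215, 0.0469, 0.121]
tcp_rot: [[-0.997, 0.08, 0.002], [0.08, 0.997, 0.0], [-0.002, 0.0, -1.0]]
wrist_force: [0.7, -1.1, 0.2]
finger_gap: 0.0556
grip_force: 0.0
```

Call:
send_rows(
  motion=[
    [0.3,1.5,0,0,0,0,0],
    [0.3,2.3,0,0,0,0,0],
    [0.3,2.5,0,0,0,0,0],
    [0.3,2.5,0,0,0,0,0],
    [0.3,2.3,0,0,0,0,0],
    [0.3,1.5,0,0,0,0,0],
    [0.3,0.6,0,0,0,0,0],
    [0.3,0,0,0,0,0,0],
  ],
)

```text
time_s: 39.4
ee_pos: [0.4898, 0.059, 0.1209]
tcp_rot: [[-0.996, 0.087, 0.001], [0.087, 0.996, 0.0], [-0.001, 0.001, -1.0]]
wrist_force: [1.2, 0.7, 0.0]
finger_gap: 0.0554
grip_force: 0.0
```

```bash
python3 - <<'E'
from h import *
st()
q=plan([.4896,.0593,.0535],84.9,step=10)
E
```

```text
t 39.4 p [0.4898, 0.059, 0.1209] yawY 85.02 F [1.2, 0.7, 0.0] gap 0.0554 gf 0.0 j1,7 [-27.0, 85.0]
1 x turn [0.0005, 0.0012, 0.0021]
1 x shift [0.02, 0.031, 6.735] total [0.02, 0.03, 6.74]
```

Call:
send_rows(
  motion=[
    [0.3,0,0,2.1,0,0,0],
    [0.3,0,0,2.3,0,0,0],
    [0.3,0,0,2.3,0,0,0],
    [-1,0,0,0,0,0,0],
    [-1,0,0,0,0,0,0],
    [-1,0,0,0,0,0,0],
    [-1,0,0,0,0,0,0],
    [-1,0,0,0,0,0,0],
    [-1,0,0,0.03,0,0,0.136],
    [-1,0,0,0.03,0,0,0.136],
    [-1,0,0,0.03,0,0,0.136],
    [-1,0,0,0.03,0,0,0.136],
    [-1,0,0,0.03,0,0,0.136],
    [-1,0,0,0.03,0,0,0.136],
    [-1,0,0,0.03,0,0,0.136],
    [-1,0,0,0.03,0,0,0.136],
    [-1,0,0,0.03,0,0,0.136],
    [-1,0,0,0.03,0,0,0.136],
    [-1,0,0,0,0,0,0.136],
  ],
)

```text
time_s: 41.3
ee_pos: [0.4896, 0.059, 0.0507]
tcp_rot: [[0.019, 1.0, 0.0], [1.0, -0.019, 0.0], [0.0, 0.0, -1.0]]
wrist_force: [-2.6, 3.3, -4.4]
finger_gap: 0.0284
grip_force: 36.0
```

```bash
python3 - <<'E'
from h import *
s=st();print(np.round(s["moment"],3))
E
```

```text
t 41.3 p [0.4896, 0.059, 0.0507] yawY -1.07 F [-2.6, 3.3, -4.4] gap 0.0284 gf 36.0 j1,7 [-39.0, 28.0]
[0.598 0.531 0.687]
```

Call:
send_rows(
  motion=[
    [0.3,0,0,0,0,0,0],
    [0.3,0,0,0,0,0,0],
    [0.3,0,0,-2,0,0,0],
    [0.3,0,0,-2.5,0,0,0],
    [0.3,0,0,-2.5,0,0,-0.136],
    [0.3,0,0,0,0,0,-0.136],
    [0.3,0,0,0,0,0,-0.136],
    [0.3,0,0,0,0,0,-0.136],
    [0.3,0,0,0,0,0,-0.136],
    [0.3,0,0,0,0,0,-0.136],
    [0.3,0,0,0,0,0,-0.136],
    [0.3,0,0,0,0,0,-0.136],
    [0.3,0,0,0,0,0,-0.136],
    [0.3,0,0,0,0,0,-0.136],
    [0.3,0,0,0,0,0,-0.136],
  ],
)

```text
time_s: 42.8
ee_pos: [0.4899, 0.0587, 0.1209]
tcp_rot: [[-0.997, 0.08, 0.001], [0.08, 0.997, 0.0], [-0.001, 0.0, -1.0]]
wrist_force: [0.2, -0.6, -0.6]
finger_gap: 0.0556
grip_force: 0.0
```

Call:
send_rows(
  motion=[
    [0.3,-1.2,2,0,0,0,0],
    [0.3,-1.7,2.8,0,0,0,0],
    [0.3,-1.7,2.8,0,0,0,0],
    [0.3,-1.7,2.8,0,0,0,0],
    [0.3,-1.7,2.8,0,0,0,0],
    [0.3,-1.7,2.8,0,0,0,0],
    [0.3,-1.7,2.8,0,0,0,0],
    [0.3,-1.2,2.2,0,0,0,0],
    [0.3,-0.6,1.4,0,0,0,0],
    [0.3,0,0,0,0,0,0],
    [0.3,0,0,0,0,0,0],
  ],
)

```text
time_s: 43.9
ee_pos: [0.6409, 0.2696, 0.1205]
tcp_rot: [[-0.996, 0.087, 0.0], [0.087, 0.996, -0.0], [-0.0, -0.0, -1.0]]
wrist_force: [0.2, 0.1, -0.3]
finger_gap: 0.056
grip_force: 0.0
```

```bash
python3 - <<'E'
from h import *
st()
q=plan([.641,.2708,.0535],84.9,step=10)
E
```

```text
t 43.9 p [0.6409, 0.2696, 0.1205] yawY 85.0 F [0.2, 0.1, -0.3] gap 0.056 gf 0.0 j1,7 [-40.0, 71.0]
1 x shift [0.003, 0.123, 6.698] total [0.0, 0.12, 6.7]
```

Call:
send_rows(
  motion=[
    [0.3,0,0.1,2.1,0,0,0],
    [0.3,0,0,2.3,0,0,0],
    [0.3,0,0,2.3,0,0,0],
    [-1,0,0,0,0,0,0],
    [-1,0,0,0,0,0,0],
    [-1,0,0,0,0,0,0],
    [-1,0,0,0,0,0,0],
    [-1,0,0,0,0,0,0],
    [-1,0,0,0.03,0,0,0.136],
    [-1,0,0,0.03,0,0,0.136],
    [-1,0,0,0.03,0,0,0.136],
    [-1,0,0,0.03,0,0,0.136],
    [-1,0,0,0.03,0,0,0.136],
    [-1,0,0,0.03,0,0,0.136],
    [-1,0,0,0.03,0,0,0.136],
    [-1,0,0,0.03,0,0,0.136],
    [-1,0,0,0.03,0,0,0.136],
    [-1,0,0,0.03,0,0,0.136],
    [-1,0,0,0,0,0,0.136],
  ],
)

```text
time_s: 45.8
ee_pos: [0.6412, 0.2717, 0.051]
tcp_rot: [[0.019, 1.0, 0.001], [1.0, -0.019, 0.001], [0.001, 0.001, -1.0]]
wrist_force: [0.4, 0.3, -5.1]
finger_gap: 0.0285
grip_force: 35.7
```

```bash
python3 - <<'E'
from h import *
s=st();print(np.round(s["moment"],3))
E
```

```text
t 45.8 p [0.6412, 0.2717, 0.051] yawY -1.06 F [0.4, 0.3, -5.1] gap 0.0285 gf 35.7 j1,7 [-50.0, 3.0]
[-0.3    0.035  0.644]
```

Call:
send_rows(
  motion=[
    [0.3,0,0,0,0,0,0],
    [0.3,0,0,0,0,0,0],
    [0.3,0,0,-2,0,0,0],
    [0.3,0,0,-2.5,0,0,0],
    [0.3,0,0,-3,0,0,0],
    [0.3,0,0,-3,0,0,0],
    [0.3,0,0,-3,0,0,0],
    [0.3,0,0,-3,0,0,-0.14],
    [0.3,0,0,0,0,0,-0.14],
    [0.3,0,0,0,0,0,-0.14],
    [0.3,0,0,0,0,0,-0.14],
    [0.3,0,0,0,0,0,-0.14],
    [0.3,0,0,0,0,0,-0.14],
    [0.3,0,0,0,0,0,-0.14],
    [0.3,0,0,0,0,0,-0.14],
    [0.3,0,0,0,0,0,-0.14],
    [0.3,0,0,0,0,0,-0.14],
    [0.3,0,0,0,0,0,-0.14],
  ],
)

```text
time_s: 47.6
ee_pos: [0.6415, 0.2707, 0.2175]
tcp_rot: [[-0.999, 0.038, 0.002], [0.038, 0.999, 0.0], [-0.002, 0.0, -1.0]]
wrist_force: [0.3, -0.7, 0.7]
finger_gap: 0.0553
grip_force: 0.0
```

```bash
python3 - <<'E'
from h import *
st()
q=plan([.545,.385,.2],127,step=4)
c=arm.camera("top");np.savez("pics/t12.npz",**c)
o=np.zeros((600,800,3),np.uint8)
o[:400,:600]=cv2.resize(c["pixels"][190:310,140:320],(600,400),interpolation=cv2.INTER_CUBIC)
o[400:,:240]=cv2.resize(c["pixels"][235:325,440:548],(240,200),interpolation=cv2.INTER_CUBIC)
cv2.imwrite("pics/m12.png",o)
E
```

```text
t 47.6 p [0.6415, 0.2707, 0.2175] yawY 87.84 F [0.3, -0.7, 0.7] gap 0.0553 gf 0.0 j1,7 [-42.0, 73.0]
5 x turn [-0.0001, 0.0005, -0.1367]
4 x shift [0.206, 3.734, 0.438] total [0.83, 14.94, 1.75]
```

View pics/m12.png

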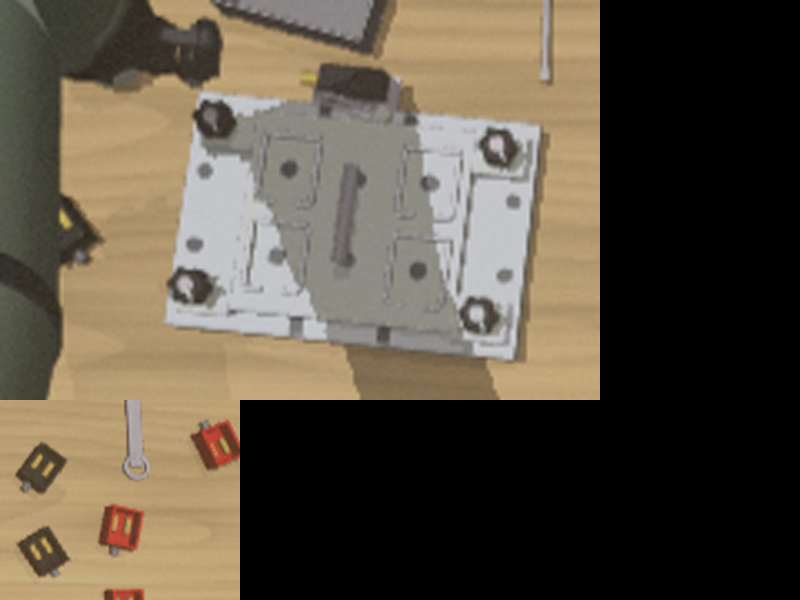

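Call:
send_rows(
  motion=[
    [0.6,0,2,0.3,0,0,-0.137],
    [0.6,0,2,0,0,0,-0.137],
    [0.6,0,2,0,0,0,-0.137],
    [0.6,0,2,0,0,0,-0.137],
    [0.6,0,2,0,0,0,-0.137],
    [0.6,0,0,0,0,0,0],
  ],
)

```text
time_s: 48.25
ee_pos: [0.6175, 0.3695, 0.2138]
tcp_rot: [[-0.798, -0.602, 0.001], [-0.602, 0.798, 0.002], [-0.002, 0.001, -1.0]]
wrist_force: [-0.9, 0.0, 0.4]
finger_gap: 0.0686
grip_force: 0.0
```

```bash
cat >> h.py <<'E'
def cloud(c):
    z=c["z_map"];v,u=np.mgrid[:480,:640];d=np.stack([(u-c["cx"])/c["fx"]*z,-(v-c["cy"])/c["fy"]*z,-z],-1)
    P=d@c["world_from_camera"][:3,:3].T+c["world_from_camera"][:3,3];P[z<=0]=np.nan;return P
def housing(c,guess,r=.05,zlo=.024,zhi=.04):
    P=cloud(c);m=(P[...,2]>zlo)&(P[...,2]<zhi)&(np.hypot(P[...,0]-guess[0],P[...,1]-guess[1])<r)
    q=P[m][:,:2]
    (x,y),(w,h),a=cv2.minAreaRect((q*1000).astype(np.float32))
    if w<h: a+=90
    return x/1000,y/1000,max(w,h),min(w,h),(a+90)%180-90,m.sum()
E
python3 - <<'E'
from h import *
st()
K={"w6":(.5094,.2815),"w8":(.4896,.059)}
for n,k in K.items():
    c=dict(np.load(f"pics/{n}.npz"));P=cloud(c);m=(P[...,2]>.07)&(P[...,2]<.095)&(np.hypot(P[...,0]-k[0],P[...,1]-k[1])<.022)
    q=P[m];(e,rad)=cv2.minEnclosingCircle((q[:,:2]*1000).astype(np.float32));print(n,m.sum(),q.max(0).round(4),np.round(e,1),rad,"bias robot-cam mm",(np.array(k)*1000-e).round(1))
c=dict(np.load("pics/t12.npz"))
A=lambda x,y,z:px2w(c,140+x/3.333-.35,190+y/3.333-.35,z)
print("handle",((A(351,168,.086)+A(342,258,.086))/2).round(4),"knobs",np.mean([A(*p,.076) for p in[(215,118),(499,147),(481,315),(190,287)]],0).round(4))
d=[A(*p,.046) for p in[(289,169),(430,183),(418,270),(278,256)]];print("nests",np.round(d,4).tolist(),np.mean(d,0).round(4))
c=arm.camera("wrist");np.savez("pics/w13.npz",**c);print(np.round(housing(c,(.5636,.4052)),4),np.round(w2px(c,[.5636,.4052,.03])))
q=plan([.545,.385,.2],127,step=4)
E
```

```text
t 48.25 p [0.6175, 0.3695, 0.2138] yawY 127.03 F [-0.9, 0.0, 0.4] gap 0.0686 gf 0.0 j1,7 [-44.0, 99.0]
w6 2029 [0.5237 0.2957 0.0898] [509. 282.] 14.820449829101562 bias robot-cam mm [ 0.4 -0.5]
w8 2132 [0.5038 0.0727 0.09  ] [489.1  59. ] 14.999762535095215 bias robot-cam mm [0.5 0. ]
handle [0.5668 0.1587 0.086 ] knobs [0.5658 0.1609 0.076 ]
nests [[0.6076, 0.2135, 0.046], [0.5972, 0.1011, 0.046], [0.5279, 0.1083, 0.046], [0.538, 0.2189, 0.046]] [0.5677 0.1604 0.046 ]
[5.60600e-01 4.06900e-01 4.62923e+01 3.66809e+01 3.85769e+01 7.62000e+02] [379. 198.]
1 x turn [-0.0001, 0.0014, -0.0056]
2 x shift [2.411, 2.904, 0.688] total [4.82, 5.81, 1.38]
```

```bash
python3 - <<'E'
from h import *
c=dict(np.load("pics/w13.npz"));P=cloud(c);
h=np.array([.5606,.4069]);a=np.radians(128.6);ey=np.array([np.cos(a),np.sin(a)]);ex=np.array([np.cos(a-np.pi/2),np.sin(a-np.pi/2)])
s=arm.observe()["ee_pos"]
for n,C in(("w13",c),("t0",dict(np.load("pics/top0.npz")))):
    P=cloud(C)
    for zl,zh in((.008,.05),(.06,.15)):
        m=(P[...,2]>zl)&(P[...,2]<zh)&(np.hypot(P[...,0]-h[0],P[...,1]-h[1])<.14)&(np.hypot(P[...,0]-h[0],P[...,1]-h[1])>.034)
        if n=="w13": m&=(np.hypot(P[...,0]-s[0],P[...,1]-s[1])>.12)|(P[...,2]<.05)
        q=P[m][:,:2]-h
        if len(q):
            b=np.c_[q@ex,q@ey]*1000
            k=np.argsort(np.hypot(*b.T))[:1];print(n,zl,len(q),"nearest (hx,hy)",b[k].round(),"median",np.median(b,0).round(),b.min(0).round(),b.max(0).round())
q=plan([*h,.12],128.6,step=3.5);plan([*h,.006],128.6,step=3,pose=q)
E
```

```text
w13 0.008 8541 nearest (hx,hy) [[ 73. -10.]] median [-65. -86.] [-133. -140.] [133.  30.]
w13 0.06 1134 nearest (hx,hy) [[-106.  -57.]] median [-113.  -64.] [-127.  -80.] [-103.  -51.]
t0 0.008 864 nearest (hx,hy) [[ 73. -14.]] median [-44. -82.] [-133. -139.] [137. 100.]
t0 0.06 171 nearest (hx,hy) [[-104.  -62.]] median [ 73. -98.] [-126. -121.] [101. -54.]
1 x turn [-0.0001, 0.0014, -0.0336]
4 x shift [0.518, 1.669, 2.344] total [2.07, 6.68, 9.38]
4 x shift [0.0, 0.0, 2.85] total [0.0, 0.0, 11.4]
```

Call:
send_rows(
  motion=[
    [0.6,0.5,1.65,2,0,0,-0.034],
    [0.6,0.5,1.65,2,0,0,0],
    [0.6,0.5,1.65,2,0,0,0],
    [0.6,0.55,1.7,2,0,0,0],
    [0.6,0,0,2,0,0,0],
    [0.6,0,0,2,0,0,0],
    [0.6,0,0,2,0,0,0],
    [0.6,0,0,2,0,0,0],
    [0.6,0,0,0,0,0,0],
    [0.6,0,0,0,0,0,0],
  ],
)

```text
time_s: 49.3
ee_pos: [0.5624, 0.4058, 0.0533]
tcp_rot: [[-0.783, -0.622, 0.001], [-0.622, 0.783, -0.0], [-0.001, -0.001, -1.0]]
wrist_force: [0.0, 0.2, 1.2]
finger_gap: 0.0683
grip_force: 0.0
```

```bash
python3 - <<'E'
from h import *
st()
q=plan([.5606,.4069,.006],128.6,step=3)
c=arm.camera("wrist");np.savez("pics/w14.npz",**c);print(np.round(housing(c,(.5606,.4069)),4))
E
```

```text
t 49.3 p [0.5624, 0.4058, 0.0533] yawY 128.48 F [0.0, 0.2, 1.2] gap 0.0683 gf 0.0 j1,7 [-48.0, 97.0]
1 x turn [-0.0009, 0.0005, -0.0021]
2 x shift [0.036, 0.097, 2.367] total [0.07, 0.19, 4.73]
[5.60700e-01 4.07100e-01 4.70133e+01 3.62397e+01 3.88383e+01 2.67100e+03]
```

Call:
send_rows(
  motion=[
    [0.6,0.04,0.2,1.6,0,0,0],
    [0.6,0,0,1.6,0,0,0],
    [0.6,0,0,1.5,0,0,0],
    [-1,0,0,0,0,0,0],
    [-1,0,0,0,0,0,0],
    [-1,0,0,0,0,0,0],
    [-1,0,0,0,0,0,0],
    [-1,0,0,0,0,0,0],
    [-1,0,0,0,0,0,0],
    [-1,0,0,-1,0,0,0],
    [-1,0,0,-2,0,0,0],
    [-1,0,0,-3,0,0,0],
    [-1,0,0,-3,0,0,0],
    [-1,0,0,-3,0,0,0],
    [-1,0,0,-3,0,0,0],
    [-1,0,0,0,0,0,0],
  ],
  newtons=45,
)

```text
time_s: 50.95
ee_pos: [0.5617, 0.4088, 0.1605]
tcp_rot: [[-0.781, -0.624, 0.005], [-0.624, 0.781, 0.004], [-0.007, 0.0, -1.0]]
wrist_force: [0.0, 0.2, 0.1]
finger_gap: 0.0353
grip_force: 45.7
```

```bash
python3 - <<'E'
from h import *
st()
q=plan([.5,.27,.155],84.95,step=3.5)
# nests from w5 (before clamping)
c=dict(np.load("pics/w5.npz"));g=cv2.cvtColor(c["pixels"],cv2.COLOR_BGR2GRAY)
D=[]
for u,v in((261,293),(363,291),(362,349),(262,349)):
    w=g[v-9:v+10,u-9:u+10].astype(int);m=w<np.median(w)-50;n,l,st_,ce=cv2.connectedComponentsWithStats(m.astype(np.uint8))
    i=max(range(1,n),key=lambda i:st_[i,4]);p=(u-9+ce[i][0],v-9+ce[i][1]);D.append(px2w(c,*p,.05));print(st_[i,4],np.round(p,1),D[-1].round(4))
D=np.array(D);print(D.mean(0).round(4),np.linalg.norm(D[0]-D[1]),np.linalg.norm(D[0]-D[3]))
E
```

```text
t 50.95 p [0.5617, 0.4088, 0.1605] yawY 128.6 F [0.0, 0.2, 0.1] gap 0.0353 gf 45.7 j1,7 [-49.0, 96.0]
6 x turn [0.0004, 0.001, 0.127]
5 x shift [0.984, -2.874, 0.11] total [4.92, -14.37, 0.55]
134 [261.5 291.6] [0.5263 0.1092 0.05  ]
129 [364.1 291.7] [0.5363 0.2209 0.05  ]
115 [361.6 348.5] [0.6064 0.2146 0.05  ]
116 [263.7 348.4] [0.5962 0.1028 0.05  ]
[0.5663 0.1619 0.05  ] 0.11222150237608752 0.07022688334518244
```

Call:
send_rows(
  motion=[
    [-1,0,0,-1,0,0,0.127],
    [-1,0,0,-1,0,0,0.127],
    [-1,0,0,-1,0,0,0.127],
    [-1,0,0,-1,0,0,0.127],
    [-1,0,0,-1,0,0,0.127],
    [-1,0,0,-1,0,0,0.127],
    [-1,1,-2.5,-0.5,0,0,0],
    [-1,1,-3,-0.5,0,0,0],
    [-1,1,-3,-0.5,0,0,0],
    [-1,1,-3,-0.5,0,0,0],
    [-1,1,-3,0,0,0,0],
    [-1,1,-3,0,0,0,0],
    [-1,1,-2,0,0,0,0],
    [-1,1,0,0,0,0,0],
    [-1,0,0,0,0,0,0],
    [-1,0,0,0,0,0,0],
  ],
)

```text
time_s: 52.55
ee_pos: [0.4633, 0.2215, 0.2355]
tcp_rot: [[-0.996, 0.087, 0.0], [0.087, 0.996, 0.0], [-0.0, 0.001, -1.0]]
wrist_force: [1.2, 1.1, 0.1]
finger_gap: 0.0349
grip_force: 45.7
```

```bash
cat >> h.py <<'E'
def dots(c,guess,z=.046):
    g=cv2.cvtColor(c["pixels"],cv2.COLOR_BGR2GRAY);D=[]
    for p in guess:
        u,v=map(int,w2px(c,[*p,z]));w=g[v-9:v+10,u-9:u+10].astype(int)
        if w.shape!=(19,19): print("out",u,v);continue
        m=w<np.median(w)-45;n,l,s,ce=cv2.connectedComponentsWithStats(m.astype(np.uint8))
        if n<2: print("none",u,v);continue
        i=max(range(1,n),key=lambda i:s[i,4]);q=(u-9+ce[i][0],v-9+ce[i][1]);D.append(px2w(c,*q,z));print(s[i,4],np.round(q,1),(u,v),D[-1].round(4))
    return np.array(D)
E
python3 - <<'E'
from h import *
st()
c=arm.camera("wrist");np.savez("pics/w15.npz",**c)
D=dots(c,[(.5263,.1092),(.5363,.2209),(.6064,.2146),(.5962,.1028)])
P=cloud(c);s=arm.observe();R=np.array(s["tcp_rot"]);L=(P-np.array(s["ee_pos"]))@R
m=(abs(L[...,0])<.045)&(abs(L[...,1])<.016)&(L[...,2]>-.04)&(L[...,2]<.03)
q=L[m]*1000;print(len(q),np.percentile(q,[1,50,99],axis=0).round(1).tolist())
E
```

```text
t 52.55 p [0.4633, 0.2215, 0.2355] yawY 85.02 F [1.2, 1.1, 0.1] gap 0.0349 gf 45.7 j1,7 [-54.0, 66.0]
152 [209.2 288.6] (209, 288) [0.5262 0.1088 0.046 ]
none 319 288
none 318 349
none 214 349
12120 [[-22.6, -15.6, -28.6], [-1.6, 0.0, -11.8], [32.3, 15.7, 0.5]]
```

```bash
python3 - <<'E'
from h import *
q=plan([.5363,.2209,.12],84.95,step=3);plan([.5363,.2209,.06],84.95,step=2,pose=q)
E
```

```text
5 x shift [-1.452, 0.117, 2.307] total [-7.26, 0.59, 11.54]
3 x shift [0.0, 0.0, 2.0] total [0.0, 0.0, 6.0]
```

Call:
send_rows(
  motion=[
    [-1,-1.45,0.12,2.3,0,0,0],
    [-1,-1.45,0.12,2.3,0,0,0],
    [-1,-1.45,0.12,2.3,0,0,0],
    [-1,-1.45,0.12,2.3,0,0,0],
    [-1,-1.45,0.12,2.3,0,0,0],
    [-1,0,0,1.5,0,0,0],
    [-1,0,0,1.5,0,0,0],
    [-1,0,0,1.5,0,0,0],
    [-1,0,0,1.1,0,0,0],
    [-1,0,0,0,0,0,0],
    [-1,0,0,0,0,0,0],
  ],
)

```text
time_s: 53.7
ee_pos: [0.5359, 0.2203, 0.0646]
tcp_rot: [[-0.996, 0.088, 0.0], [0.088, 0.996, 0.0], [-0.0, 0.0, -1.0]]
wrist_force: [0.1, 0.3, -0.1]
finger_gap: 0.0354
grip_force: 45.7
```

```bash
python3 - <<'E'
from h import *
st()
q=plan([.5363,.2209,.052],84.95,step=3)
E
```

```text
t 53.7 p [0.5359, 0.2203, 0.0646] yawY 84.96 F [0.1, 0.3, -0.1] gap 0.0354 gf 45.7 j1,7 [-43.0, 77.0]
1 x shift [-0.03, 0.064, 1.263] total [-0.03, 0.06, 1.26]
```

Call:
send_rows(
  motion=[
    [-1,-0.03,0.06,0.4,0,0,0],
    [-1,0,0,0.3,0,0,0],
    [-1,0,0,0.2,0,0,0],
    [-1,0,0,0.15,0,0,0],
    [-1,0,0,0.15,0,0,0],
    [-1,0,0,0,0,0,0],
  ],
)

```text
time_s: 54.3
ee_pos: [0.5361, 0.2207, 0.0521]
tcp_rot: [[-0.996, 0.088, -0.0], [0.088, 0.996, -0.0], [0.0, -0.0, -1.0]]
wrist_force: [0.3, 0.3, -0.9]
finger_gap: 0.0353
grip_force: 45.7
```

```bash
python3 - <<'E'
from h import *
st()
E
```

```text
t 54.3 p [0.5361, 0.2207, 0.0521] yawY 84.95 F [0.3, 0.3, -0.9] gap 0.0353 gf 45.7 j1,7 [-42.0, 78.0]
```

Call:
send_rows(
  motion=[
    [-1,0,0,0.1,0,0,0],
    [-1,0,0,0,0,0,0],
    [0.1,0,0,0,0,0,0],
    [0.1,0,0,0,0,0,0],
    [0.1,0,0,0,0,0,0],
    [0.1,0,0,-1.5,0,0,0],
    [0.1,0,0,-2.5,0,0,0],
    [0.1,0,0,-3,0,0,0],
    [0.1,0,0,-3,0,0,0],
    [0.5,1,-1,-3,0,0,0],
    [0.5,2,-2,-3,0,0,0],
    [0.5,2,-3,-1,0,0,0],
    [0.5,2,-3,0,0,0,0],
    [0.5,0,-2,0,0,0,0],
    [0.5,0,0,0,0,0,0],
    [0.5,0,0,0,0,0,0],
  ],
)

```text
time_s: 55.9
ee_pos: [0.4571, 0.1175, 0.2222]
tcp_rot: [[-0.996, 0.089, 0.001], [0.089, 0.996, 0.001], [-0.001, 0.001, -1.0]]
wrist_force: [-0.4, 0.6, 0.6]
finger_gap: 0.064
grip_force: 0.0
```

```bash
python3 - <<'E'
from h import *
st()
c=arm.camera("wrist");np.savez("pics/w16.npz",**c)
print(np.round(housing(c,(.5363,.2209),.035,.069,.09),4))
D=dots(c,[(.5262,.109),(.6063,.2146),(.5962,.1028)])
P=cloud(c);m=np.hypot(P[...,0]-.5363,P[...,1]-.2209)<.03
q=P[m&(P[...,2]>.069)];A=np.c_[q[:,:2]-[.5363,.2209],np.ones(len(q))];print("rim plane tilt,height",np.linalg.lstsq(A,q[:,2],rcond=None)[0].round(4))
ct=arm.camera("top");np.savez("pics/t16.npz",**ct)
for g in((.5513,-.4047),(.45,-.4025)): print(np.round(housing(ct,g,.05,.015,.04),4))
E
```

```text
t 55.9 p [0.4571, 0.1175, 0.2222] yawY 84.92 F [-0.4, 0.6, 0.6] gap 0.064 gf 0.0 j1,7 [-46.0, 77.0]
[ 5.36300e-01  2.20400e-01  4.65537e+01  3.69767e+01 -5.58950e+00
  7.77000e+02]
163 [311.3 290.9] (311, 291) [0.5259 0.1092 0.046 ]
none 419 354
141 [311.4 353.6] (311, 353) [0.5958 0.103  0.046 ]
rim plane tilt,height [-0.0071  0.0084  0.0761]
[  0.5472  -0.4013  54.1503  36.7485 -36.8522 164.    ]
[  0.4482  -0.4032  50.906   37.455   31.9409 151.    ]
```

```bash
python3 - <<'E'
from h import *
plan([.5513,-.4047,.2],84.9,step=4)
E
```

```text
14 x shift [-1.002, -3.659, 0.154] total [-14.03, -51.23, 2.16]
```

Call:
send_rows(
  motion=[
    [0.6,-0.7,-2.5,0.1,0,0,0],
    [0.6,-1,-3.7,0.15,0,0,0],
    [0.6,-1,-3.7,0.15,0,0,0],
    [0.6,-1,-3.7,0.15,0,0,0],
    [0.6,-1,-3.7,0.15,0,0,0],
    [0.6,-1,-3.7,0.15,0,0,0],
    [0.6,-1,-3.7,0.15,0,0,0],
    [0.6,-1,-3.7,0.15,0,0,0],
    [0.6,-1,-3.7,0.15,0,0,0],
    [0.6,-1,-3.7,0.15,0,0,0],
    [0.6,-1,-3.7,0.15,0,0,0],
    [0.6,-1,-3.7,0.15,0,0,0],
    [0.6,-1,-3.7,0.15,0,0,0],
    [0.6,-1,-3.7,0,0,0,0],
    [0.6,-0.5,-2,0,0,0,0.135],
    [0.6,0,0,0,0,0,0.135],
    [0.6,0,0,0,0,0,0.135],
    [0.6,0,0,0,0,0,0.135],
    [0.6,0,0,0,0,0,0],
    [0.6,0,0,0,0,0,0],
  ],
)

```text
time_s: 58.0
ee_pos: [0.5525, -0.4185, 0.2019]
tcp_rot: [[-0.812, 0.583, -0.001], [0.583, 0.812, 0.0], [0.001, -0.0, -1.0]]
wrist_force: [0.6, -0.3, 0.1]
finger_gap: 0.0685
grip_force: 0.0
```

```bash
python3 - <<'E'
from h import *
st()
c=arm.camera("wrist");np.savez("pics/w17.npz",**c)
r=housing(c,(.5513,-.4047));print(np.round(r,4));r2=housing(c,(.45,-.4025));print(np.round(r2,4))
def stub(c,r):
    P=cloud(c);a=np.radians(r[4]);e=np.array([np.cos(a),np.sin(a)]);q=P[...,:2]-np.array(r[:2]);x=q@e;y=q@[-e[1],e[0]]
    f=lambda s:((abs(s*x-.028)<.003)&(abs(y)<.004)&(P[...,2]>.006)).sum()
    print("stub -x,+x:",f(-1),f(1))
    for s in(-.028,.028):
        pass
stub(c,r);stub(c,r2)
P=cloud(c)
for h,R in((r,.12),(r2,.12)):
    print("colour",[c["pixels"][(np.hypot(P[...,0]-h[0],P[...,1]-h[1])<.015)&(P[...,2]>.0)].mean(0).round()])
q=plan([r[0],r[1],.05],r[4]+90,step=3.5)
E
```

```text
t 58.0 p [0.5525, -0.4185, 0.2019] yawY 54.31 F [0.6, -0.3, 0.1] gap 0.0685 gf 0.0 j1,7 [11.0, 108.0]
[ 5.49500e-01 -4.02500e-01  4.63392e+01  3.59098e+01 -3.69419e+01
  6.93000e+02]
[ 4.49500e-01 -4.01500e-01  4.64167e+01  3.60779e+01  3.17372e+01
  8.67000e+02]
stub -x,+x: 50 0
stub -x,+x: 38 0
colour [array([15., 21., 25.])]
colour [array([20., 44., 57.])]
1 x turn [-0.0001, -0.0004, 0.0213]
5 x shift [0.24, 0.225, 3.041] total [1.2, 1.12, 15.21]
```

Call:
send_rows(
  motion=[
    [0.6,0.24,0.22,3,0,0,0.021],
    [0.6,0.24,0.22,3,0,0,0],
    [0.6,0.24,0.22,3,0,0,0],
    [0.6,0.24,0.22,3,0,0,0],
    [0.6,0.24,0.22,3,0,0,0],
    [0.6,0,0,2,0,0,0],
    [0.6,0,0,1,0,0,0],
    [0.6,0,0,0,0,0,0],
  ],
)

```text
time_s: 58.85
ee_pos: [0.5487, -0.4028, 0.0214]
tcp_rot: [[-0.798, 0.603, -0.001], [0.603, 0.798, 0.001], [0.001, 0.0, -1.0]]
wrist_force: [-0.6, -0.4, 0.2]
finger_gap: 0.0684
grip_force: 0.0
```

```bash
python3 - <<'E'
from h import *
st()
c=arm.camera("wrist")
r=housing(c,(.5495,-.4025));print(np.round(r,4))
q=plan([.5495,-.4025,.006],53.1,step=5)
E
```

```text
t 58.85 p [0.5487, -0.4028, 0.0214] yawY 52.9 F [-0.6, -0.4, 0.2] gap 0.0684 gf 0.0 j1,7 [13.0, 111.0]
[ 5.48700e-01 -4.03800e-01  9.41507e+01  4.72718e+01  5.24147e+01
  5.04500e+03]
1 x turn [-0.0001, 0.0001, -0.0039]
1 x shift [0.018, 0.093, 1.661] total [0.02, 0.09, 1.66]
```

Call:
send_rows(
  motion=[
    [0.6,0,0.09,0.8,0,0,0],
    [0.6,0,0,0.7,0,0,0],
    [0.6,0,0,0,0,0,0],
    [-1,0,0,0,0,0,0],
    [-1,0,0,0,0,0,0],
    [-1,0,0,0,0,0,0],
    [-1,0,0,0,0,0,0],
    [-1,0,0,0,0,0,0],
    [-1,0,0,0,0,0,0],
    [-1,0,0,-1,0,0,0],
    [-1,0,0,-2,0,0,0],
    [-1,0,0,-3,0,0,0],
    [-1,0,0,-3,0,0,0],
    [-1,0,0,-3,0,0,-0.14],
    [-1,0,0,-3,0,0,-0.14],
    [-1,0,0,-2,0,0,-0.14],
    [-1,0,0,0,0,0,-0.14],
    [-1,0,0,0,0,0,0],
  ],
)

```text
time_s: 60.7
ee_pos: [0.5496, -0.4028, 0.1796]
tcp_rot: [[-0.996, 0.087, 0.002], [0.087, 0.996, -0.001], [-0.002, -0.001, -1.0]]
wrist_force: [-0.8, -0.6, -1.4]
finger_gap: 0.0354
grip_force: 45.0
```

```bash
python3 - <<'E'
from h import *
st()
q=plan([.5961,.1029,.19],84.95,step=3.5)
E
```

```text
t 60.7 p [0.5496, -0.4028, 0.1796] yawY 85.02 F [-0.8, -0.6, -1.4] gap 0.0354 gf 45.0 j1,7 [14.0, 133.0]
1 x turn [-0.0007, 0.0023, 0.0013]
15 x shift [-0.012, 3.386, -0.069] total [-0.18, 50.78, -1.04]
```

Call:
send_rows(
  motion=[
    [-1,0,2,0,0,0,0],
    [-1,0,3.4,0,0,0,0],
    [-1,0,3.4,0,0,0,0],
    [-1,0,3.4,0,0,0,0],
    [-1,0,3.4,0,0,0,0],
    [-1,0,3.4,0,0,0,0],
    [-1,0,3.4,0,0,0,0],
    [-1,0,3.4,0,0,0,0],
    [-1,0,3.4,0,0,0,0],
    [-1,0,3.4,0,0,0,0],
    [-1,0,3.4,0,0,0,0],
    [-1,0,3.4,0,0,0,0],
    [-1,0,3.4,0,0,0,0],
    [-1,0,3.4,0,0,0,0],
    [-1,0,3,0,0,0,0],
    [-1,0,1.5,0,0,0,0],
    [-1,0,0,0,0,0,0],
  ],
)

```text
time_s: 62.4
ee_pos: [0.5944, 0.1046, 0.1773]
tcp_rot: [[-0.996, 0.089, -0.0], [0.089, 0.996, 0.0], [0.0, 0.0, -1.0]]
wrist_force: [-0.3, 0.2, -0.9]
finger_gap: 0.0356
grip_force: 45.1
```

```bash
cat >> h.py <<'E'
def held(c):
    s=arm.observe();L=(cloud(c)-np.array(s["ee_pos"]))@np.array(s["tcp_rot"])
    m=(abs(L[...,0])<.045)&(abs(L[...,1])<.016)&(L[...,2]>-.04)&(L[...,2]<.03)
    print("held",np.percentile(L[m]*1000,[1,50,99],axis=0).round(1).tolist())
E
python3 - <<'E'
from h import *
st()
q=plan([.5961,.1029,.12],84.95,step=3.5);plan([.5961,.1029,.064],84.95,pose=q)
held(arm.camera("wrist"))
E
```

```text
t 62.4 p [0.5944, 0.1046, 0.1773] yawY 84.88 F [-0.3, 0.2, -0.9] gap 0.0356 gf 45.1 j1,7 [-36.0, 88.0]
2 x shift [-0.09, -0.078, 2.863] total [-0.18, -0.16, 5.73]
2 x shift [0.0, 0.0, 2.8] total [0.0, 0.0, 5.6]
held [[-22.2, -15.9, -34.7], [-0.6, -1.0, -9.2], [33.0, 15.6, 3.3]]
```

Call:
send_rows(
  motion=[
    [-1,-0.1,-0.08,2,0,0,0],
    [-1,-0.1,-0.08,2.5,0,0,0],
    [-1,0,0,2.5,0,0,0],
    [-1,0,0,2.2,0,0,0],
    [-1,0,0,1.3,0,0,0],
    [-1,0,0,0.6,0,0,0],
    [-1,0,0,0,0,0,0],
    [-1,0,0,0,0,0,0],
  ],
)

```text
time_s: 63.25
ee_pos: [0.597, 0.1005, 0.0672]
tcp_rot: [[-0.996, 0.09, 0.001], [0.09, 0.996, 0.0], [-0.001, 0.0, -1.0]]
wrist_force: [0.5, 0.2, 0.1]
finger_gap: 0.0354
grip_force: 45.1
```

```bash
python3 - <<'E'
from h import *
st()
q=plan([.5965,.1029,.052],84.95,step=3)
E
```

```text
t 63.25 p [0.597, 0.1005, 0.0672] yawY 84.86 F [0.5, 0.2, 0.1] gap 0.0354 gf 45.1 j1,7 [-32.0, 93.0]
1 x shift [0.071, 0.232, 1.52] total [0.07, 0.23, 1.52]
```

Call:
send_rows(
  motion=[
    [-1,0.07,0.23,0,0,0,0],
    [-1,0,0,0.5,0,0,0],
    [-1,0,0,0,0,0,0],
  ],
)

```text
time_s: 63.55
ee_pos: [0.5958, 0.1035, 0.061]
tcp_rot: [[-0.996, 0.089, -0.0], [0.089, 0.996, 0.0], [0.0, 0.0, -1.0]]
wrist_force: [1.7, 0.2, 0.1]
finger_gap: 0.0352
grip_force: 45.1
```

```bash
python3 - <<'E'
from h import *
st()
q=plan([.5965,.1029,.052],84.95,step=3)
E
```

```text
t 63.55 p [0.5958, 0.1035, 0.061] yawY 84.92 F [1.7, 0.2, 0.1] gap 0.0352 gf 45.1 j1,7 [-32.0, 93.0]
1 x shift [-0.071, -0.051, 0.904] total [-0.07, -0.05, 0.9]
```

Call:
send_rows(
  motion=[
    [-1,-0.06,-0.05,0.2,0,0,0],
    [-1,0,0,0.2,0,0,0],
    [-1,0,0,0.2,0,0,0],
    [-1,0,0,0.15,0,0,0],
    [-1,0,0,0.15,0,0,0],
    [-1,0,0,0,0,0,0],
  ],
)

```text
time_s: 64.15
ee_pos: [0.5965, 0.1026, 0.0536]
tcp_rot: [[-0.996, 0.089, -0.0], [0.089, 0.996, 0.001], [0.0, 0.001, -1.0]]
wrist_force: [-10.6, -0.1, 28.5]
finger_gap: 0.0355
grip_force: 48.7
```

Call:
send_rows(
  motion=[
    [-1,0.08,0,-0.25,0,0,0],
    [-1,0,0,0,0,0,0],
    [-1,0,0,0,0,0,0],
  ],
)

```text
time_s: 64.45
ee_pos: [0.5958, 0.1027, 0.0547]
tcp_rot: [[-0.996, 0.089, -0.0], [0.089, 0.996, -0.0], [0.0, -0.0, -1.0]]
wrist_force: [0.1, 1.1, -1.5]
finger_gap: 0.0353
grip_force: 45.1
```

```bash
python3 - <<'E'
from h import *
st()
held(arm.camera("wrist"))
E
```

```text
t 64.45 p [0.5958, 0.1027, 0.0547] yawY 84.9 F [0.1, 1.1, -1.5] gap 0.0353 gf 45.1 j1,7 [-32.0, 93.0]
held [[-22.3, -15.7, -26.0], [5.6, -0.0, -5.9], [44.2, 15.7, 8.6]]
```

Call:
send_rows(
  motion=[
    [-1,0,0,0.05,0,0,0],
    [-1,0,0,0,0,0,0],
    [0.1,0,0,0,0,0,0],
    [0.1,0,0,0,0,0,0],
    [0.1,0,0,0,0,0,0],
    [0.1,0,0,-1.5,0,0,0],
    [0.1,0,0,-2.5,0,0,0],
    [0.1,0,0,-3,0,0,0],
    [0.1,0,0,-3,0,0,0],
    [0.5,1,0,-3,0,0,0],
    [0.5,2,0,-3,0,0,0],
    [0.5,2,0,-1,0,0,0],
    [0.5,2,0,0,0,0,0],
    [0.5,2,0,0,0,0,0],
    [0.5,0,0,0,0,0,0],
  ],
)

```text
time_s: 66.0
ee_pos: [0.5043, 0.111, 0.2255]
tcp_rot: [[-0.996, 0.089, -0.0], [0.089, 0.996, 0.001], [0.0, 0.001, -1.0]]
wrist_force: [1.1, -0.4, 0.2]
finger_gap: 0.0642
grip_force: 0.0
```

```bash
cat >> h.py <<'E'
def nestcheck(c,g):
    print("nest",np.round(housing(c,g,.035,.069,.09),4))
    P=cloud(c);m=np.hypot(P[...,0]-g[0],P[...,1]-g[1])<.03
    q=P[m&(P[...,2]>.069)];A=np.c_[q[:,:2]-g,np.ones(len(q))];print("tilt,height",np.linalg.lstsq(A,q[:,2],rcond=None)[0].round(4),"z pct",np.percentile(q[:,2],[5,50,90,98]).round(4))
E
python3 - <<'E'
from h import *
st()
c=arm.camera("wrist");np.savez("pics/w18.npz",**c)
nestcheck(c,(.5962,.1029));nestcheck(c,(.5363,.2206));nestcheck(dict(np.load("pics/w16.npz")),(.5363,.2206))
q=plan([.47,-.37,.2],84.95,step=4)
E
```

```text
t 66.0 p [0.5043, 0.111, 0.2255] yawY 84.92 F [1.1, -0.4, 0.2] gap 0.0642 gf 0.0 j1,7 [-45.0, 83.0]
nest [ 5.95200e-01  1.02300e-01  4.73380e+01  3.56418e+01 -4.73610e+00
  8.97000e+02]
tilt,height [ 0.0049 -0.0069  0.0765] z pct [0.07   0.0781 0.0794 0.0801]
nest [ 5.36500e-01  2.20300e-01  4.65655e+01  3.67569e+01 -5.43590e+00
  1.18000e+03]
tilt,height [-0.009   0.0012  0.0766] z pct [0.0704 0.0781 0.0795 0.0801]
nest [ 5.36300e-01  2.20400e-01  4.65537e+01  3.69767e+01 -5.58950e+00
  7.77000e+02]
tilt,height [-0.0071  0.0084  0.0761] z pct [0.0701 0.0778 0.0793 0.08  ]
13 x shift [-0.053, -3.709, 0.196] total [-0.69, -48.22, 2.55]
```

Call:
send_rows(
  motion=[
    [0.6,0,0,0,0,0,0.139],
    [0.6,0,0,0,0,0,0.139],
    [0.6,0,0,0,0,0,0.139],
    [0.6,0,0,0,0,0,0.139],
    [0.6,0,0,0,0,0,0.139],
    [0.6,0,0,0,0,0,0.139],
    [0.6,0,0,0,0,0,0.139],
    [0.6,0,0,0,0,0,0.139],
    [0.6,0,0,0,0,0,0.139],
    [0.6,0,0,0,0,0,0.139],
    [0.6,0,0,0,0,0,0.139],
    [0.6,0,0,0,0,0,0.139],
    [0.6,0,0,0,0,0,0.139],
    [0.6,0,0,0,0,0,0.139],
    [0.6,0,0,0,0,0,0.139],
    [0.6,0,0,0,0,0,0.139],
    [0.6,0,0,0,0,0,0.139],
    [0.6,0,0,0,0,0,0.139],
  ],
)

```text
time_s: 67.85
ee_pos: [0.5068, 0.1108, 0.2249]
tcp_rot: [[0.855, 0.519, 0.001], [0.519, -0.855, 0.0], [0.001, 0.0, -1.0]]
wrist_force: [-0.2, 1.0, -0.5]
finger_gap: 0.0682
grip_force: 0.0
```

```bash
python3 - <<'E'
from h import *
st()
q=plan([.4495,-.4015,.2],-58.3,step=4)
E
```

```text
t 67.85 p [0.5068, 0.1108, 0.2249] yawY -58.75 F [-0.2, 1.0, -0.5] gap 0.0682 gf 0.0 j1,7 [-65.0, -32.0]
1 x turn [0.0002, -0.0006, -0.0079]
13 x shift [-2.446, 3.121, 0.191] total [-31.79, 40.58, 2.49]
```

Call:
send_rows(
  motion=[
    [0.6,-1.5,2,0,0,0,0],
    [0.6,-2.4,3.1,0.2,0,0,0],
    [0.6,-2.4,3.1,0.2,0,0,0],
    [0.6,-2.4,3.1,0.2,0,0,0],
    [0.6,-2.4,3.1,0.2,0,0,0],
    [0.6,-2.4,3.1,0.2,0,0,0],
    [0.6,-2.4,3.1,0.2,0,0,0],
    [0.6,-2.4,3.1,0.2,0,0,0],
    [0.6,-2.4,3.1,0.2,0,0,0],
    [0.6,-2.4,3.1,0.2,0,0,0],
    [0.6,-2.4,3.1,0.2,0,0,0],
    [0.6,-2.4,3.1,0.2,0,0,0],
    [0.6,-2.4,3.1,0.2,0,0,0],
    [0.6,-1.5,2,0,0,0,0],
    [0.6,0,0,0,0,0,0],
    [0.6,0,0,0,0,0,0],
  ],
)

```text
time_s: 69.45
ee_pos: [0.4505, -0.4074, 0.2005]
tcp_rot: [[0.853, 0.522, -0.0], [0.522, -0.853, -0.0], [-0.0, 0.0, -1.0]]
wrist_force: [-0.6, 0.1, 0.6]
finger_gap: 0.0685
grip_force: 0.0
```

```bash
python3 - <<'E'
from h import *
st()
c=arm.camera("wrist");np.savez("pics/w19.npz",**c)
r=housing(c,(.4495,-.4015));print(np.round(r,4))
P=cloud(c);a=np.radians(r[4]);e=np.array([np.cos(a),np.sin(a)]);q=P[...,:2]-np.array(r[:2]);x=q@e;y=q@[-e[1],e[0]]
print([((abs(s*x-.028)<.003)&(abs(y)<.004)&(P[...,2]>.006)).sum() for s in(-1,1)])
q=plan([r[0],r[1],.05],r[4]-90,step=3.5)
E
```

```text
t 69.45 p [0.4505, -0.4074, 0.2005] yawY -58.5 F [-0.6, 0.1, 0.6] gap 0.0685 gf 0.0 j1,7 [2.0, 15.0]
[ 4.49700e-01 -4.01500e-01  4.65559e+01  3.60138e+01  3.18576e+01
  7.06000e+02]
[np.int64(17), np.int64(0)]
1 x turn [-0.0001, -0.0002, -0.0052]
5 x shift [0.032, -0.101, 3.009] total [0.16, -0.51, 15.04]
```

Call:
send_rows(
  motion=[
    [0.6,0.03,-0.1,3,0,0,0],
    [0.6,0.03,-0.1,3,0,0,0],
    [0.6,0.03,-0.1,3,0,0,0],
    [0.6,0.03,-0.1,3,0,0,0],
    [0.6,0.03,-0.1,3,0,0,0],
    [0.6,0,0,2,0,0,0],
    [0.6,0,0,1,0,0,0],
    [0.6,0,0,0,0,0,0],
  ],
)

```text
time_s: 70.3
ee_pos: [0.4495, -0.4009, 0.0197]
tcp_rot: [[0.852, 0.524, -0.001], [0.524, -0.852, 0.001], [-0.0, -0.001, -1.0]]
wrist_force: [0.5, 1.2, 0.4]
finger_gap: 0.0683
grip_force: 0.0
```

```bash
python3 - <<'E'
from h import *
st()
q=plan([.4497,-.4015,.006],-58.14,step=5)
E
```

```text
t 70.3 p [0.4495, -0.4009, 0.0197] yawY -58.39 F [0.5, 1.2, 0.4] gap 0.0683 gf 0.0 j1,7 [8.0, 24.0]
1 x turn [-0.0012, 0.0003, -0.0044]
1 x shift [-0.018, 0.064, 1.375] total [-0.02, 0.06, 1.37]
```

Call:
send_rows(
  motion=[
    [0.6,0,0.06,0.7,0,0,0],
    [0.6,0,0,0.7,0,0,0],
    [0.6,0,0,0,0,0,0],
    [-1,0,0,0,0,0,0],
    [-1,0,0,0,0,0,0],
    [-1,0,0,0,0,0,0],
    [-1,0,0,0,0,0,0],
    [-1,0,0,0,0,0,0],
    [-1,0,0,0,0,0,0],
    [-1,0,0,-1,0,0,0],
    [-1,0,0,-2,0,0,0],
    [-1,0,0,-3,0,0,0],
    [-1,0,0,-3,0,0,0],
    [-1,0,0,-3,0,0,0.128],
    [-1,0,0,-3,0,0,0.128],
    [-1,0,0,-2,0,0,0.128],
    [-1,0,0,0,0,0,0.128],
    [-1,0,0,0,0,0,0.128],
    [-1,0,0,0,0,0,0],
  ],
)

```text
time_s: 72.2
ee_pos: [0.4496, -0.4021, 0.1776]
tcp_rot: [[0.996, -0.092, 0.0], [-0.092, -0.996, -0.001], [0.0, 0.001, -1.0]]
wrist_force: [-0.5, -0.7, -0.9]
finger_gap: 0.0349
grip_force: 44.9
```

```bash
python3 - <<'E'
from h import *
st()
q=plan([.526,.1091,.18],-95.05,step=3.5)
E
```

```text
t 72.2 p [0.4496, -0.4021, 0.1776] yawY -95.27 F [-0.5, -0.7, -0.9] gap 0.0349 gf 44.9 j1,7 [-1.0, -15.0]
1 x turn [0.0006, -0.0002, -0.0038]
15 x shift [0.207, -3.439, -0.016] total [3.11, -51.59, -0.24]
```

Call:
send_rows(
  motion=[
    [-1,0.1,-2,0,0,0,-0.004],
    [-1,0.2,-3.4,0,0,0,0],
    [-1,0.2,-3.4,0,0,0,0],
    [-1,0.2,-3.4,0,0,0,0],
    [-1,0.2,-3.4,0,0,0,0],
    [-1,0.2,-3.4,0,0,0,0],
    [-1,0.2,-3.4,0,0,0,0],
    [-1,0.2,-3.4,0,0,0,0],
    [-1,0.2,-3.4,0,0,0,0],
    [-1,0.2,-3.4,0,0,0,0],
    [-1,0.2,-3.4,0,0,0,0],
    [-1,0.2,-3.4,0,0,0,0],
    [-1,0.2,-3.4,0,0,0,0],
    [-1,0.2,-3.4,0,0,0,0],
    [-1,0.2,-3.4,0,0,0,0],
    [-1,0.2,-2,0,0,0,0],
    [-1,0,0,0,0,0,0],
    [-1,0,0,0,0,0,0],
  ],
)

```text
time_s: 74.0
ee_pos: [0.5244, 0.1091, 0.1768]
tcp_rot: [[0.997, -0.082, 0.0], [-0.082, -0.997, 0.0], [-0.0, -0.0, -1.0]]
wrist_force: [-0.6, -0.3, -1.0]
finger_gap: 0.0355
grip_force: 45.1
```

```bash
python3 - <<'E'
from h import *
st()
q=plan([.526,.1091,.064],-95.05,step=20)
held(arm.camera("wrist"))
E
```

```text
t 74.0 p [0.5244, 0.1091, 0.1768] yawY -94.71 F [-0.6, -0.3, -1.0] gap 0.0355 gf 45.1 j1,7 [-62.0, -59.0]
1 x turn [-0.0001, 0.0, 0.0059]
1 x shift [0.159, -0.012, 11.284] total [0.16, -0.01, 11.28]
held [[-21.8, -15.7, -27.0], [-2.1, 0.0, -10.5], [23.7, 15.6, 3.3]]
```

Call:
send_rows(
  motion=[
    [-1,0.1,0,2,0,0,0.006],
    [-1,0,0,2.5,0,0,0],
    [-1,0,0,2.5,0,0,0],
    [-1,0,0,2.2,0,0,0],
    [-1,0,0,1.3,0,0,0],
    [-1,0,0,0.5,0,0,0],
    [-1,0,0,0,0,0,0],
    [-1,0,0,0,0,0,0],
    [-1,0,0,0,0,0,0],
  ],
)

```text
time_s: 74.95
ee_pos: [0.526, 0.1092, 0.0671]
tcp_rot: [[0.996, -0.091, 0.001], [-0.091, -0.996, 0.0], [0.001, -0.0, -1.0]]
wrist_force: [0.0, 0.1, -0.9]
finger_gap: 0.0354
grip_force: 45.1
```

```bash
python3 - <<'E'
from h import *
st()
q=plan([.5254,.1091,.054],-95.05,step=3)
E
```

```text
t 74.95 p [0.526, 0.1092, 0.0671] yawY -95.23 F [0.0, 0.1, -0.9] gap 0.0354 gf 45.1 j1,7 [-58.0, -53.0]
1 x turn [-0.0004, -0.001, -0.0031]
1 x shift [-0.06, 0.012, 1.31] total [-0.06, 0.01, 1.31]
```

Call:
send_rows(
  motion=[
    [-1,-0.06,0,0.4,0,0,-0.003],
    [-1,0,0,0.3,0,0,0],
    [-1,0,0,0.2,0,0,0],
    [-1,0,0,0.15,0,0,0],
    [-1,0,0,0.1,0,0,0],
    [-1,0,0,0,0,0,0],
  ],
)

```text
time_s: 75.55
ee_pos: [0.525, 0.1091, 0.0547]
tcp_rot: [[0.996, -0.088, -0.0], [-0.088, -0.996, -0.0], [-0.0, 0.0, -1.0]]
wrist_force: [0.6, -0.4, -0.5]
finger_gap: 0.0354
grip_force: 45.1
```

Call:
send_rows(
  motion=[
    [-1,0,0,0.1,0,0,0],
    [-1,0,0,0.08,0,0,0],
    [-1,0,0,0,0,0,0],
  ],
)

```text
time_s: 75.85
ee_pos: [0.525, 0.1092, 0.0529]
tcp_rot: [[0.996, -0.088, -0.0], [-0.088, -0.996, -0.0], [-0.0, 0.0, -1.0]]
wrist_force: [-0.0, 0.1, -1.3]
finger_gap: 0.0355
grip_force: 45.1
```

Call:
send_rows(
  motion=[
    [-1,0,0,0.08,0,0,0],
    [-1,0,0,0,0,0,0],
    [0.1,0,0,0,0,0,0],
    [0.1,0,0,0,0,0,0],
    [0.1,0,0,0,0,0,0],
    [0.1,0,0,-1.5,0,0,0],
    [0.1,0,0,-2.5,0,0,0],
    [0.1,0,0,-3,0,0,0],
    [0.1,0,0,-3,0,0,0],
    [0.5,0,0,-3,0,0,0],
    [0.5,0,0,-3,0,0,0],
    [0.5,0,-2,-2,0,0,0],
    [0.5,0,-3,0,0,0,0],
    [0.5,0,-1,0,0,0,0],
    [0.5,0,0,0,0,0,0],
  ],
)

```text
time_s: 77.35
ee_pos: [0.5301, 0.17, 0.2326]
tcp_rot: [[0.996, -0.086, -0.0], [-0.086, -0.996, -0.0], [-0.0, 0.0, -1.0]]
wrist_force: [0.6, -0.6, -0.1]
finger_gap: 0.0642
grip_force: 0.0
```

```bash
python3 - <<'E'
from h import *
st()
c=arm.camera("wrist");np.savez("pics/w20.npz",**c)
for g in((.526,.109),(.5962,.1029),(.5363,.2206)):
    try: nestcheck(c,g)
    except Exception as e: print(g,e)
E
```

```text
t 77.35 p [0.5301, 0.17, 0.2326] yawY -94.96 F [0.6, -0.6, -0.1] gap 0.0642 gf 0.0 j1,7 [-68.0, -70.0]
nest [ 5.25700e-01  1.08900e-01  4.61306e+01  3.65199e+01 -5.59180e+00
  9.44000e+02]
tilt,height [ 1.0562 -0.2522  0.2861] z pct [0.244  0.2986 0.3204 0.3261]
nest [ 5.95600e-01  1.02400e-01  4.57143e+01  3.64125e+01 -4.76640e+00
  1.00300e+03]
tilt,height [-0.0057  0.0103  0.0772] z pct [0.0707 0.0784 0.0796 0.0801]
nest [ 5.36700e-01  2.20400e-01  4.65635e+01  3.62900e+01 -5.27600e+00
  9.11000e+02]
tilt,height [1.1501 0.3921 0.2874] z pct [0.2468 0.3005 0.3205 0.3265]
```

Call:
send_rows(
  motion=[
    [1,-1,-1.5,-0.5,0,0,0],
    [1,-1.5,-2.5,-0.5,0,0,0],
    [1,-1.5,-2.5,-0.5,0,0,0],
    [1,-1.5,-2.5,0,0,0,0],
    [1,-1.5,-2.5,0,0,0,0],
    [1,-1.5,-2.5,0,0,0,0],
    [1,-1.5,-2.5,0,0,0,0],
    [1,-1.5,-2.5,0,0,0,0],
    [1,-1.5,-2.5,0,0,0,0],
    [1,-1,-1.5,0,0,0,0],
    [1,0,0,0,0,0,0],
  ],
)

```text
time_s: 78.5
ee_pos: [0.4105, 0.4111, 0.2471]
tcp_rot: [[0.996, -0.087, -0.0], [-0.087, -0.996, -0.001], [-0.0, 0.001, -1.0]]
wrist_force: [-0.5, -0.6, -0.3]
finger_gap: 0.0853
grip_force: 0.0
```

```bash
python3 - <<'E'
from h import *
st()
ct=arm.camera("top");cs=arm.camera("scene")
o=np.zeros((600,800,3),np.uint8)
o[:300,:400]=cv2.resize(ct["pixels"][200:305,182:322],(400,300),interpolation=cv2.INTER_CUBIC)
o[:300,400:]=cv2.resize(cs["pixels"][125:225,290:423],(400,300),interpolation=cv2.INTER_CUBIC)
o[300:,:400]=cv2.resize(ct["pixels"],(400,300),interpolation=cv2.INTER_AREA)
o[300:,400:]=cv2.resize(cs["pixels"],(400,300),interpolation=cv2.INTER_AREA)
cv2.imwrite("pics/m21.png",o)
for g in((.526,.109),(.5962,.1029),(.5363,.2206)): print(np.round(housing(ct,g,.035,.069,.09),4))
P=cloud(ct);z=lambda x,y:np.nanmedian(P[...,2][np.hypot(P[...,0]-x,P[...,1]-y)<.006]).round(4)
print("plate top",[z(*p) for p in((.565,.195),(.57,.135),(.606,.19),(.53,.145))])
E
```

```text
t 78.5 p [0.4105, 0.4111, 0.2471] yawY -94.98 F [-0.5, -0.6, -0.3] gap 0.0853 gf 0.0 j1,7 [-94.0, -98.0]
[ 0.5266  0.108  45.6795 37.453  -5.0543 93.    ]
[ 0.5967  0.1013 46.512  36.416  -5.4345 98.    ]
[  0.538    0.2197  45.906   38.2636  -6.4898 102.    ]
plate top [np.float64(0.0469), np.float64(0.0465), np.float64(0.0494), np.float64(0.0457)]
```

View pics/m21.png

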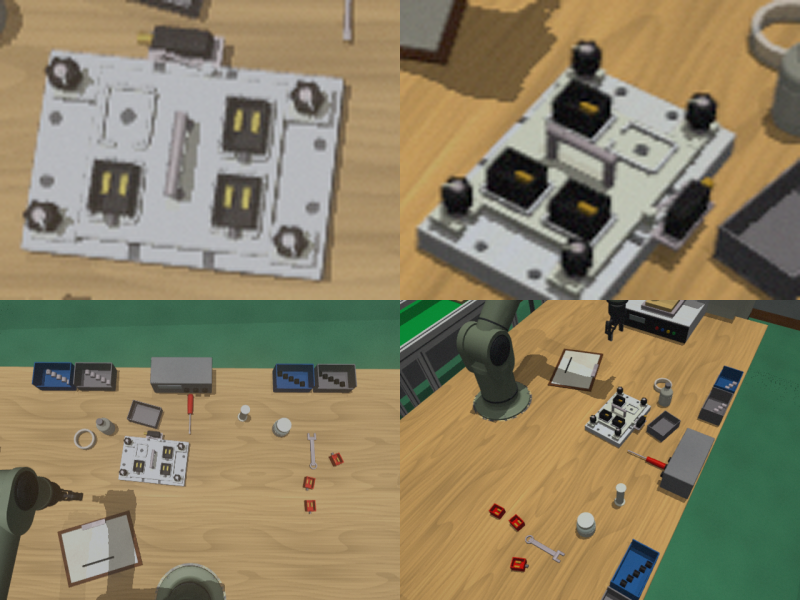

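```bash
python3 -c "
from station import arm
print(arm.sign_off())"
```

```text
the job is handed in; nothing more can be done
None
```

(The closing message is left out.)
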